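Load chamber slides on the microscope stage for imaging

ROBOT

A 6-joint arm with a two-finger parallel gripper is mounted at the origin on the work surface. World frame = base frame: x ahead of the robot, y to its left, z up, the work surface at z = 0. Lengths are in m, angles in rad, forces in N, time in s.
With the tool pointing down it reaches from about 0.425 to 0.95 m from the base axis. Payload 3.5 kg.
Tool frame: the origin (TCP) lies at the very end of the fingers, on their centre line; the grasp point (between the pads) lies behind it (ctrl.grasp_offset is the z of the grasp point in the tool frame, in m); z points along the fingers, x is the direction in which the jaws open and shut, and the axes are right-handed (so a half turn about z gives the same grasp; the last joint's range is limited). The gripper opens to 85 mm and grips with 20 to 120 N. Pads are 22 mm wide; open, the fingers measure 114 mm over their backs; the gripper's body (76 mm by 85 mm) begins 54 mm behind the grasp point. The pads swing forward as they close: fully open they stand 13 mm farther back than shut.
Start: joints at [1.034, 0.286, 1.577, -0, 1.279, -0.15], TCP at [0.255, 0.625, 0.231] pointing down, gripper open.
Joint ranges: [-2.77, 2.77], [-0.9, 2.22], [0.21, 2.48], [-1.53, 4.67], [0.24, 2.81], [-2.84, 2.84]. Speed limits (rad/s): [2.79, 2.79, 3.14, 3.14, 3.14, 3.14].

INTERFACE

Orientations are given as a unit quaternion [x, y, z, w].
In Python, from plant import ctrl gives the robot as it stands.
- The arm moves only by the shell command python3 -m jog 'ROWS' [FORCE]. ROWS is JSON, a list of rows, each an object with "grip": the closure, from 0 (fully open) to 1 (shut); "xyz": the shift along the tool's x, y, z in m, a list of three; "dr": the turn, a rotation vector about the tool's x, y, z in rad, a list of three. A call has 1 to 12 rows; each row is the pose to reach, as a shift and turn from the pose commanded when the call began, along the tool's axes at that moment; what a row does not reach only later rows make up. A row lasts 1/12 s, in which the tool goes at most 41.7 mm and 7.16 degrees, less where a joint would pass 70% of its speed; a pose out of reach is approached as far as the arm can. A call with a gripper value outside its range is refused whole. The fingers move at their own pace and stop on an object; FORCE is the grip in N (left out, the last holds). Time passes only in rows, so rows that repeat a pose let the fingers close. It gives the time, the measured TCP pose, the force and the opening at its end, in the units of the state.
- ctrl.get_state(): the state, without advancing time (a new reading comes with each control period).
- ctrl.read_camera(name): name is "side" or "top"; returns the picture (400x640x3 uint8, red, green, blue); there is no depth.
- ctrl.get_calibration(name): a dict with "mtx" (3x3 intrinsics, pixels), "k1" (the pictures are not rectified: a ray, as slopes to the right and down, at radius r is drawn at 1 + k1 r^2 times it, then the intrinsics apply), "R" (3x3) and "t" (3): a world point X has camera coordinates R X + t. Camera axes: x right, y down, z forward; pixel columns grow to the right and rows downward; lengths in m; the calibration is good to about 2 mm. A picture is of the moment at which its call begins. get_calibration takes no time and is no camera call.
- ctrl.sign_off(): hands the job in, once; it reports no verdict.
The state is a dict: "time": time; "qpos": joint angles; "dq": joint speeds; "joint_efforts": joint torques, N m; "eef_pos": TCP position; "tcp_rot": TCP orientation; "contact_force": force on the tool from outside, world axes, zero at the start; "wrist_torque": the same for the moment, N m; "opening": opening from 0.0 (shut) to 1.0 (fully open).
Only numpy, scipy, OpenCV 4.12 (cv2) and the standard library are available. Lean on these libraries where they do the work, as an engineer would, in place of code of your own. Each camera call takes 0.05 s, during which the arm holds its last target.

TASK

Get the chamber slides ready for imaging: draw the microscope's stage right out to its loading end stop, then lay every chamber slide from the bench in a lane of the stage, one to a lane, and push its bare frosted end into the gap under the clip bar until it is fully home against the back stop. Set the black light shield over the loaded slides so that it sits level on the stage's rim all round, then slide the stage in until its pointer stands at the imaging mark, and let go. Leave the other things on the bench where they are.

Things in the scene. Friction and masses are not known exactly. Their poses are not given: they have to be found in the camera images.
- imager: the microscope, fixed: white bed 150 mm (x) by 445 mm (y -245 to +200), 60 mm high, with the stage on rails along y. Column at the +y end (x +-65, y 200 to 300, 270 mm tall); its head (x +-60) overhangs the bed from y = 105 mm, underside 179 mm over the bench. Origin: on the bench under the bed; x points away from the robot, y to the column.
- stage (a joint): travel of the stage along the bed's +y, m: 0 = drawn out against the loading end stop, away from the column; 0.16 = end. The imaging mark (the one long thick tick on both bed edges, 140 mm from the first tick) is reached at 0.140, when the dark pointer line at the middle of the stage's long edge meets it. Stays where left; about 4 N of friction.
- grip_top (a point): centre of the top of the stage's upright black grip: a block 30 mm (x) by 14 mm (y) by 32 mm tall on the stage's -y end, its top 101 mm over the bench. Axes as the microscope's.
- lane0 (a point): lane 0 of the stage (0 farthest from the column, 3 nearest): the point on its floor where a slide's origin lies when the slide is fully home against the back stop. Axes as the microscope's (+x = push in). Moves with the stage. Lanes: 29 mm wide, 46 mm apart, open at -x, parted by lands 3 mm high that reach from 36 mm before to 43 mm beyond this point in x.
- lane1 (a point): lane 1 of the stage (0 farthest from the column, 3 nearest): the point on its floor where a slide's origin lies when the slide is fully home against the back stop. Axes as the microscope's (+x = push in). Moves with the stage.
- lane2 (a point): lane 2 of the stage (0 farthest from the column, 3 nearest): the point on its floor where a slide's origin lies when the slide is fully home against the back stop. Axes as the microscope's (+x = push in). Moves with the stage.
- lane3 (a point): lane 3 of the stage (0 farthest from the column, 3 nearest): the point on its floor where a slide's origin lies when the slide is fully home against the back stop. Axes as the microscope's (+x = push in). Moves with the stage. Over the +x end of all lanes runs a dark clip bar, underside 4 mm and top 9 mm over the floor, from 24 to 38 mm beyond this point; the back stop is right behind it.
- shield_seat (a point): middle of the stage at rim height, 73 mm over the bench, the same height as the lane floors: where the light shield's origin lies when it is seated. The stage is an aluminium plate 108 mm (x) by 205 mm (y) with a plain rim round the lanes. Axes as the microscope's. Moves with the stage.
- slide0: a chamber slide, at the start right way up on the bench (may be absent): base 76 mm (x) x 26 mm (y) x 2 mm, on it a pale well block 48 x 22 mm, 12 mm high (x -36 to +12 mm, top 14 mm over the underside); the bare end with the white frosted patch points to +x. 30 g. Origin: centre of the underside.
- slide1: a chamber slide, at the start right way up on the bench (may be absent): base 76 mm (x) x 26 mm (y) x 2 mm, on it a pale well block 48 x 22 mm, 12 mm high (x -36 to +12 mm, top 14 mm over the underside); the bare end with the white frosted patch points to +x. 30 g. Origin: centre of the underside.
- slide2: a chamber slide, at the start right way up on the bench (may be absent): base 76 mm (x) x 26 mm (y) x 2 mm, on it a pale well block 48 x 22 mm, 12 mm high (x -36 to +12 mm, top 14 mm over the underside); the bare end with the white frosted patch points to +x. 30 g. Origin: centre of the underside.
- slide3: a chamber slide, at the start right way up on the bench (may be absent): base 76 mm (x) x 26 mm (y) x 2 mm, on it a pale well block 48 x 22 mm, 12 mm high (x -36 to +12 mm, top 14 mm over the underside); the bare end with the white frosted patch points to +x. 30 g. Origin: centre of the underside.
- shield: the black light shield, on the bench at the start: open-bottomed box 93 mm (x) x 188 mm (y) x 25 mm, walls 3 mm, bar handle on top 14 mm (x) x 70 mm (y) x 22 mm high (top at 47 mm). 130 g. Goes over lands and slides with 3 mm of play each way, long side along the stage's y, either way round; its lower edge rests on the rim. Origin: centre of the lower edge.
- drive: bystander, loose, to be left alone: a black portable hard drive 80 x 110 x 18 mm with a small green label. Origin: centre of its underside.
- oil_bottle: bystander, loose, to be left alone: a small white-capped bottle, 28 mm across, 65 mm tall. Origin: centre of its underside.
- tweezers: bystander, loose, to be left alone: steel tweezers 120 mm long, 6 mm high. Origin: centre of its underside.
- dish: bystander, loose, to be left alone: a Petri dish 60 mm across, 14 mm high. Origin: centre of its underside.
- coverslip_box: bystander, loose, to be left alone: a white box with grey lid, 52 x 52 x 24 mm. Origin: centre of its underside.
- beaker: bystander, loose, to be left alone: a glass beaker 66 mm across, 85 mm tall. Origin: centre of its underside.
- timer: bystander, loose, to be left alone: a white bench timer 60 x 70 x 31 mm. Origin: centre of its underside.

How it is judged:
By the outcome, as a careful person would: the job done as asked, in the order asked, and still so for the second after the job is handed in, with the robot touching nothing.
Of slide0, slide1, slide2, slide3 only 3 to 4 are there at a start; the rules pass over those that are not, and their reading is None.
At some moment in a run one of shield may be knocked a few centimetres aside while the robot is not near it.
Once in a run the grip may slacken for a moment while it holds something.
It also fails if it takes over 192 s, if anything falls off the work surface, if the arm or the gripper's body presses on something with over 40 N, if the wrist force passes 120 N, or if a joint passes its speed limit or range.

## Working session

There is one attempt and no reset: what is moved stays moved. The work goes in short steps, Python scripts to look and compute and a shell command to move; the robot and the scene stay as the last step left them, time stands still between calls to the robot, and variables do not carry over. Pictures are saved under pics/ and viewed, and the job is handed in when it is done.

```bash
ls; mkdir -p pics
python3 - <<'E'
from plant import ctrl
import cv2,numpy as np
np.set_printoptions(precision=4,suppress=True)
print(ctrl.get_state(), ctrl.grasp_offset)
for n in("side","top"):
    c=ctrl.get_calibration(n);print(n,c)
    cv2.imwrite(f"pics/{n}0.png",ctrl.read_camera(n)[:,:,::-1])
E
```

```text
pics
{'time': 0.0, 'qpos': array([ 1.034 ,  0.2872,  1.5782,  0.    ,  1.2786, -0.15  ]), 'dq': array([ 0.0002, -0.0001, -0.0001, -0.0006,  0.0002,  0.0012]), 'joint_efforts': array([ -0.0017, -40.5999, -29.2617,  -0.0002,   0.006 ,   0.    ]), 'eef_pos': array([0.2542, 0.6246, 0.2299]), 'tcp_rot': array([ 0.8298,  0.558 , -0.0011,  0.0005]), 'contact_force': array([ 0.9571, -0.097 , -0.2822]), 'wrist_torque': array([ 0.0055, -0.0311,  0.0505]), 'opening': 0.997717830454024} -0.0187
side {'mtx': array([[425.6615,   0.    , 320.6588],
       [  0.    , 425.6615, 204.1261],
       [  0.    ,   0.    ,   1.    ]]), 'k1': -0.09860044290093539, 'R': array([[ 0.9942, -0.107 , -0.0061],
       [-0.0615, -0.5234, -0.8499],
       [ 0.0878,  0.8453, -0.527 ]]), 't': array([-0.511 ,  0.0976,  1.1386])}
top {'mtx': array([[480.2359,   0.    , 319.0203],
       [  0.    , 480.2359, 198.973 ],
       [  0.    ,   0.    ,   1.    ]]), 'k1': -0.034147815842438714, 'R': array([[-0.022 , -0.9998, -0.0031],
       [-0.9961,  0.0222, -0.0859],
       [ 0.0859,  0.0012, -0.9963]]), 't': array([-0.0083,  0.5228,  1.2856])}
```

View pics/side0.png

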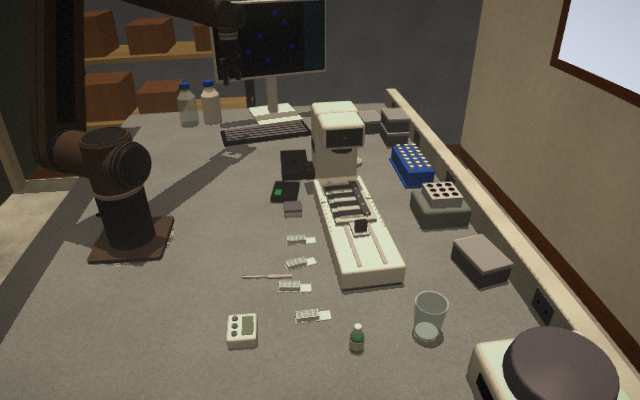

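View pics/top0.png

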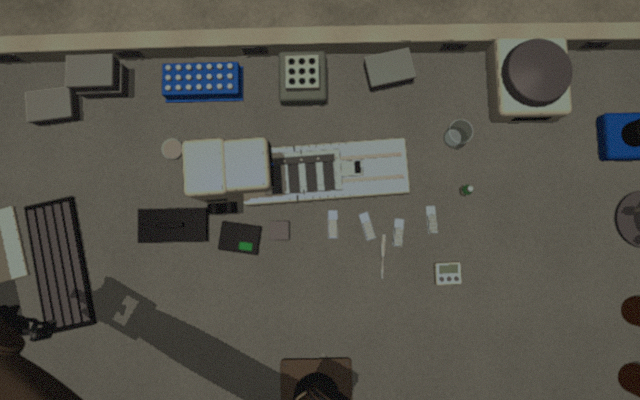

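```bash
cat > h.py <<'E'
import cv2,numpy as np
from plant import ctrl
from scipy.spatial.transform import Rotation as Ro
np.set_printoptions(precision=4,suppress=True)
C={n:ctrl.get_calibration(n) for n in("side","top")}
def ray(n,uv):
    c=C[n];uv=np.atleast_2d(np.asarray(uv,float))
    K=c["mtx"];d=np.stack([(uv[:,0]-K[0,2])/K[0,0],(uv[:,1]-K[1,2])/K[1,1]],1)
    s=d.copy()
    for _ in range(30): s=d/(1+c["k1"]*(s**2).sum(1,keepdims=True))
    v=np.c_[s,np.ones(len(s))]@c["R"]   # R^T v
    o=-c["R"].T@c["t"];return o,v/np.linalg.norm(v,axis=1,keepdims=True)
def plane(n,uv,z):
    o,v=ray(n,uv);return o+v*((z-o[2])/v[:,2])[:,None]
def tri(us,ut):
    o1,v1=ray("side",us);o2,v2=ray("top",ut);out=[]
    for a,b in zip(v1,v2):
        A=sum(np.eye(3)-np.outer(v,v) for v in(a,b));B=(np.eye(3)-np.outer(a,a))@o1+(np.eye(3)-np.outer(b,b))@o2
        p=np.linalg.solve(A,B);gap=np.linalg.norm(np.cross(a,b)@(o1-o2))/np.linalg.norm(np.cross(a,b));out.append([*p,gap])
    return np.array(out)
def proj(n,X):
    c=C[n];p=np.atleast_2d(X)@c["R"].T+c["t"];s=p[:,:2]/p[:,2:];s=s*(1+c["k1"]*(s**2).sum(1,keepdims=True))
    return s*[c["mtx"][0,0],c["mtx"][1,1]]+c["mtx"][:2,2]
def crop(n,box,k,name,img=None,gain=1.6):
    im=ctrl.read_camera(n) if img is None else img
    x0,y0,x1,y1=box;c=np.clip(im[y0:y1,x0:x1,::-1].astype(float)*gain,0,255).astype(np.uint8)
    cv2.imwrite(f"pics/{name}.png",cv2.resize(c,None,fx=k,fy=k,interpolation=cv2.INTER_CUBIC));return im
E
python3 - <<'E'
from h import *
t=cv2.imread("pics/top0.png")[:,:,::-1];s=cv2.imread("pics/side0.png")[:,:,::-1]
crop("top",(120,125,480,295),2.2,"t0c",t,2);crop("side",(210,90,450,360),2.2,"s0c",s,2)
crop("top",(240,130,420,215),4.4,"t0d",t,2)
E
```

```text
(no output)
```

View pics/t0c.png

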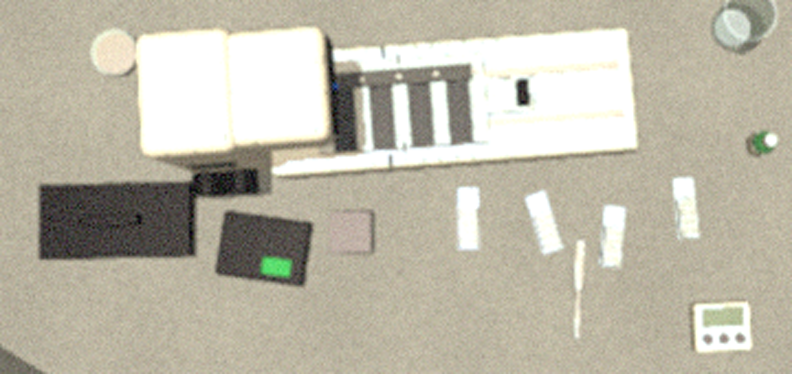

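View pics/s0c.png

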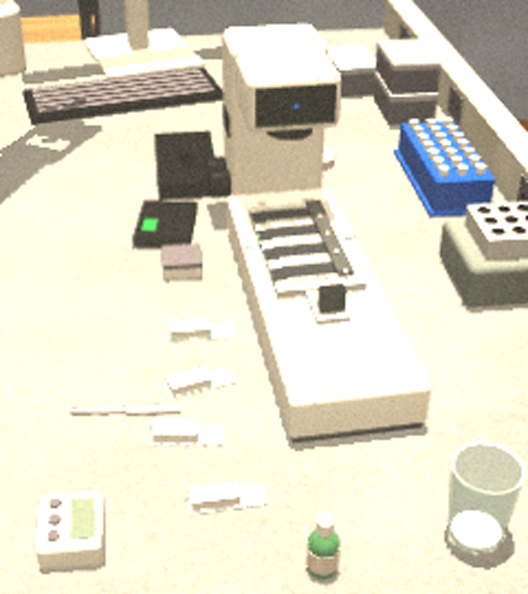

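View pics/t0d.png

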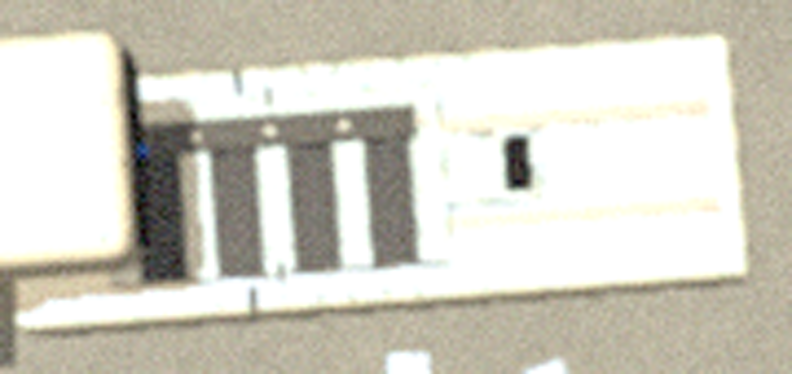

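Run:
```python
from h import *
for n in("top","side"):
    a=np.mean([ctrl.read_camera(n).astype(float) for _ in range(5)],0);np.save(f"pics/{n}_avg.npy",a)
t=np.load("pics/top_avg.npy")
for n in C: print(n,-C[n]["R"].T@C[n]["t"])
roi=t[195:260,315:450]; print(np.median(roi.reshape(-1,3),0), roi.max((0,1)))
g=t.mean(2)
m=np.zeros(g.shape,np.uint8);m[195:258,320:450]=(g[195:258,320:450]>125)*255
cs,_=cv2.findContours(m,cv2.RETR_EXTERNAL,cv2.CHAIN_APPROX_NONE)
for c in cs:
    if cv2.contourArea(c)>30:print(cv2.minAreaRect(c),cv2.contourArea(c))
crop("top",(320,195,450,290),6,"t1",t,1.5)
s=np.load("pics/side_avg.npy");crop("side",(270,225,340,325),6,"s1",s,1.5)
```

```text
side [ 0.4141 -0.9661  0.6798]
top [ 0.4101 -0.0214  1.3257]
[94.2 91.  81. ] [138. 147. 153.]
((399.0, 231.5), (25.0, 8.0), 90.0) 131.0
((366.95001220703125, 225.34999084472656), (26.56313133239746, 8.538147926330566), 71.56504821777344) 163.5
((332.0, 224.0), (26.0, 8.0), 90.0) 163.0
((430.0, 211.5), (11.0, 8.0), 90.0) 60.5
((339.5, 196.0), (2.0, 39.0), 90.0) 30.5
```

View pics/t1.png

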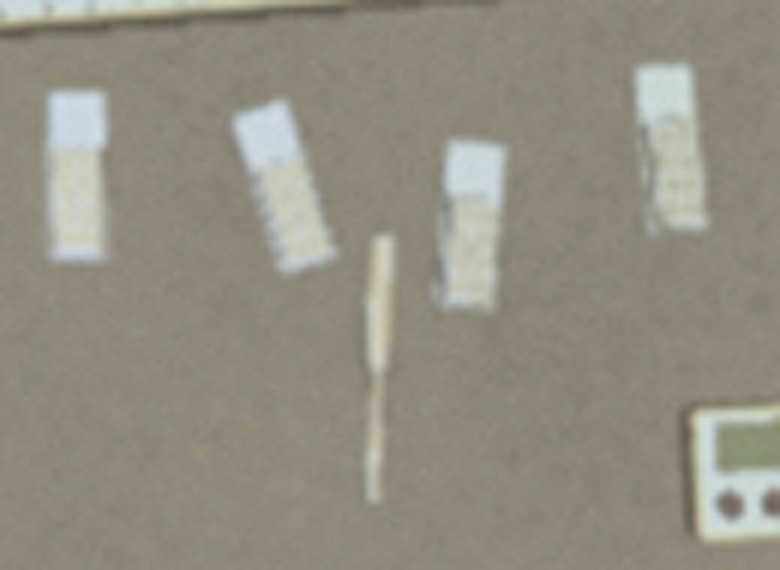

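View pics/s1.png

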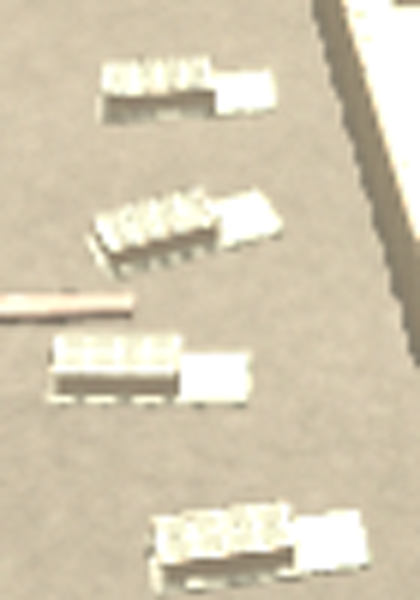

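```bash
cat >> h.py <<'E'
def up(a,box,k=6):
    x0,y0,x1,y1=box;return cv2.resize(a[y0:y1,x0:x1].astype(np.float32),None,fx=k,fy=k,interpolation=cv2.INTER_CUBIC)
def unup(p,box,k=6): return (np.asarray(p,float)+.5)/k-.5+np.array(box[:2])
E
python3 - <<'E'
from h import *
t=np.load("pics/top_avg.npy");box=(322,203,445,262)
u=up(t,box).mean(2);u=cv2.GaussianBlur(u,(0,0),2)
m=(u>107).astype(np.uint8)*255
cs,_=cv2.findContours(m,cv2.RETR_EXTERNAL,cv2.CHAIN_APPROX_NONE)
for c in cs:
    if cv2.contourArea(c)<2500:continue
    P=plane("top",unup(c[:,0],box),0.001)[:,:2]
    (cx,cy),(w,h),a=cv2.minAreaRect((P*1000).astype(np.float32))
    # direction of long axis
    q=cv2.boxPoints(((cx,cy),(w,h),a));e=[q[1]-q[0],q[2]-q[1]];e=max(e,key=np.linalg.norm);e=e*np.sign(e[0])
    print("ctr",round(cx,1),round(cy,1),"wh",round(w,1),round(h,1),"yaw",round(np.degrees(np.arctan2(e[1],e[0])),1), "px",unup(c[:,0],box).mean(0))
# bed
crop("top",(250,130,420,215),4.6,"t2",t,1.0)
s=np.load("pics/side_avg.npy");crop("side",(305,175,410,295),5,"s2",s,1.0)
E
```

```text
ctr 392.4 -191.9 wh 11.2 64.6 yaw -6.4 px [382.898  245.1037]
ctr 428.7 -235.4 wh 28.2 76.9 yaw -6.1 px [398.2635 231.638 ]
ctr 447.9 -150.0 wh 77.8 28.2 yaw 16.6 px [366.8792 225.651 ]
ctr 455.1 -54.6 wh 28.8 79.1 yaw -2.8 px [332.2604 223.7561]
ctr 461.9 -328.7 wh 77.7 27.7 yaw 3.7 px [431.7713 218.4245]
```

View pics/t2.png

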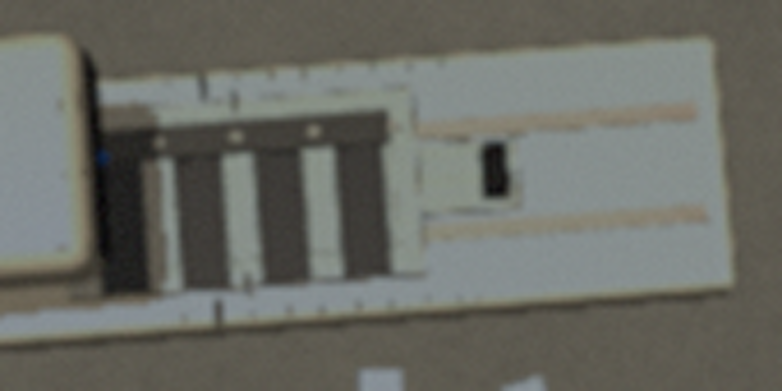

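View pics/s2.png

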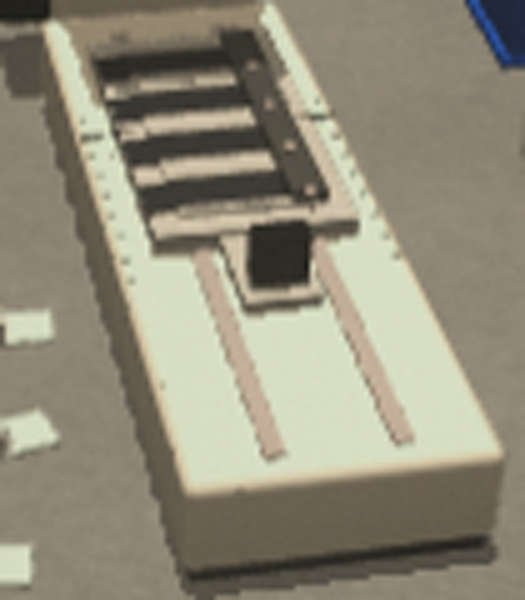

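```bash
cat > bed.py <<'E'
from h import *
def edge(u,box,pts_dir,k=6):pass
t=np.load("pics/top_avg.npy");box=(250,125,430,220)
u=cv2.GaussianBlur(up(t,box).mean(2),(0,0),2)
# +x edge: for each column from u=280..405, go down from the top: dark->bright 
def cross(v,th,i0,step):
    i=i0
    while v[i]<th:i+=step
    return i-step+ (th-v[i-step])/(v[i]-v[i-step])*step
P=[]
for uu in np.arange(300,400,1.0):
    c=int((uu-box[0]+.5)*6-.5);P.append(unup([c,cross(u[:,c],112,0,1)],box))
Q=[]
for vv in np.arange(146,184,1.0):
    r=int((vv-box[1]+.5)*6-.5);Q.append(unup([cross(u[r],112,u.shape[1]-1,-1),r],box))
def fit(P):
    W=plane("top",P,.060)[:,:2];l=cv2.fitLine(W.astype(np.float32),cv2.DIST_HUBER,0,1e-4,1e-5).ravel()
    n=np.array([-l[1],l[0]]);r=(W-l[2:])@n;return l,r.std()
lx,sx=fit(P);ly,sy=fit(Q)
d=lx[:2]*np.sign(lx[1]);e=ly[:2]*np.sign(ly[0])
print("resid",sx,sy,"ydir ang",np.degrees(np.arctan2(d[1],d[0]))-90,"xdir ang",np.degrees(np.arctan2(e[1],e[0])))
A=np.stack([lx[:2],-ly[:2]],1);s=np.linalg.solve(A,ly[2:]-lx[2:]);K=lx[2:]+s[0]*lx[:2]
yaw=np.arctan2(d[1],d[0])-np.pi/2;ex=np.array([np.cos(yaw),np.sin(yaw)]);ey=np.array([-ex[1],ex[0]])
O=K-.075*ex+.245*ey
print("corner",K,"yaw",yaw,"origin",O)
np.savez("bed.npz",O=O,yaw=yaw)
E
python3 bed.py
python3 - <<'E'
from h import *
b=np.load("bed.npz");O,yaw=b["O"],b["yaw"];ex=np.array([np.cos(yaw),np.sin(yaw)]);ey=np.array([-ex[1],ex[0]])
R=np.stack([ex,ey],1)
# check: project bed outline points top & side
for n,b0,k,src in(("top",(250,130,420,215),4.6,"top_avg"),("side",(305,175,410,295),5,"side_avg")):
    a=np.load(f"pics/{src}.npy");crop(n,b0,k,"x",a,1.2);im=cv2.imread("pics/x.png")
    for p in [(x,y,.06) for x in(-.075,.075) for y in np.arange(-.245,.11,.05)]:
        w=[*(O+R@np.array(p[:2])),p[2]];q=(proj(n,w)[0]-b0[:2]+.5)*k;cv2.circle(im,(int(q[0]),int(q[1])),3,(0,0,255),-1)
    cv2.imwrite(f"pics/chk_{n}.png",im)
# ticks/grip pixel in top -> imager coords
for nm,px,z in(("grip",(496,169),.101),("mark+",(203,86),.06),("mark-",(218,313),.06),("ptr+",(236,100),.073),("ptr-",(249,283),.073)):
    w=plane("top",[np.array(px)/4.6-.5+[250,130]],z)[0,:2];print(nm,w,R.T@(w-O))
E
```

```text
resid 0.0005749950625881133 0.00040777741953475796 ydir ang 3.0916214 xdir ang 3.0544755
corner [ 0.6798 -0.2518] yaw 0.053959012 origin [ 0.5917 -0.0112]
grip [ 0.5981 -0.1204] [ 0.0006 -0.1094]
mark+ [0.6569 0.0449] [0.0682 0.0525]
mark- [0.5244 0.0386] [-0.0645  0.0533]
ptr+ [0.6458 0.0254] [0.056  0.0337]
ptr- [0.54 0.02] [-0.0499  0.0339]
```

```bash
cd pics; python3 -c "
import cv2,numpy as np
a=cv2.imread('chk_top.png');b=cv2.imread('chk_side.png');a=cv2.resize(a,None,fx=.6,fy=.6);b=cv2.resize(b,None,fx=.6,fy=.6);h=max(a.shape[0],b.shape[0])
o=np.zeros((h,a.shape[1]+b.shape[1],3),np.uint8);o[:a.shape[0],:a.shape[1]]=a;o[:b.shape[0],a.shape[1]:]=b;cv2.imwrite('chk.png',o)"
```

```text
(no output)
```

View pics/chk.png

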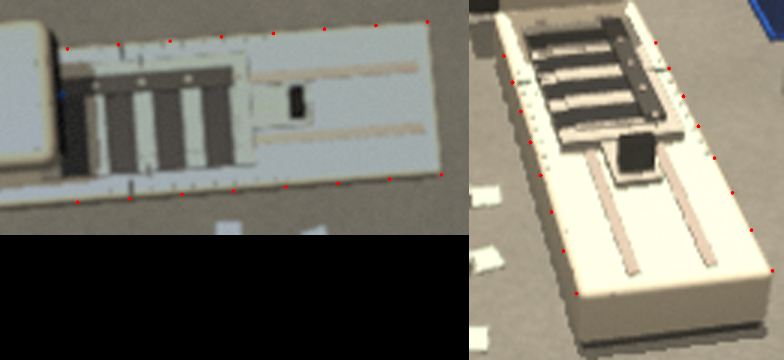

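```bash
cat >> h.py <<'E'
def Rdes(hd): # tool-down, tool x at heading hd deg
    h=np.radians(hd);return np.array([[np.cos(h),np.sin(h),0],[np.sin(h),-np.cos(h),0],[0,0,-1.]])
def plan(*wps):
    s=ctrl.get_state();R=Ro.from_quat(s["tcp_rot"]).as_matrix();p=s["eef_pos"]
    print("t",round(s["time"],2),"p",p,"hd",round(np.degrees(np.arctan2(R[1,0],R[0,0])),2),"F",s["contact_force"],"open",round(s["opening"],3))
    for w in wps:
        d=R.T@(np.array(w[:3])-p);r=Ro.from_matrix(R.T@Rdes(w[3])).as_rotvec()
        print("xyz",d.round(4).tolist(),"dr",r.round(4).tolist(),"rows>=",int(np.ceil(max(np.linalg.norm(d)/.0417,np.linalg.norm(r)/.125))))
try:
    _b=np.load("bed.npz");O=_b["O"];YAW=float(_b["yaw"]);EX=np.array([np.cos(YAW),np.sin(YAW)]);EY=np.array([-EX[1],EX[0]])
    def im2w(x,y,z): return np.array([*(O+x*EX+y*EY),z])
    def w2im(p): d=np.asarray(p)[:2]-O;return np.array([d@EX,d@EY])
    HY=90+np.degrees(YAW)
except Exception: pass
E
python3 - <<'E'
from h import *
plan((.43,.20,.231,93.1),(.46,-.12,.2,93.1),(.598,-.12,.16,93.1))
E
```

```text
t 0.6 p [0.2546 0.6251 0.2313] hd 67.84 F [-0.1037  0.136   0.0712] open 0.999
xyz [-0.3276, 0.3228, 0.0003] dr [-0.0, -0.0, -0.4409] rows>= 12
xyz [-0.6126, 0.4713, 0.0313] dr [-0.0, -0.0, -0.4409] rows>= 19
xyz [-0.5606, 0.5991, 0.0713] dr [-0.0, -0.0, -0.4409] rows>= 20
```

```bash
python3 -m jog '[{"grip":0,"xyz":[-0.328,0.323,0],"dr":[0,0,-0.441]},{"grip":0,"xyz":[-0.328,0.323,0],"dr":[0,0,-0.441]},{"grip":0,"xyz":[-0.328,0.323,0],"dr":[0,0,-0.441]},{"grip":0,"xyz":[-0.328,0.323,0],"dr":[0,0,-0.441]},{"grip":0,"xyz":[-0.328,0.323,0],"dr":[0,0,-0.441]},{"grip":0,"xyz":[-0.328,0.323,0],"dr":[0,0,-0.441]},{"grip":0,"xyz":[-0.328,0.323,0],"dr":[0,0,-0.441]},{"grip":0,"xyz":[-0.328,0.323,0],"dr":[0,0,-0.441]},{"grip":0,"xyz":[-0.328,0.323,0],"dr":[0,0,-0.441]},{"grip":0,"xyz":[-0.328,0.323,0],"dr":[0,0,-0.441]},{"grip":0,"xyz":[-0.328,0.323,0],"dr":[0,0,-0.441]},{"grip":0,"xyz":[-0.328,0.323,0],"dr":[0,0,-0.441]}]' 40
python3 - <<'E'
from h import *
plan((.46,-.12,.2,93.1),(.598,-.12,.15,93.1))
E
```

```text
time: 1.6
eef_pos: [0.4323, 0.1943, 0.2319]
tcp_rot: [0.69, 0.724, -0.0, 0.002]
contact_force: [0.3, 0.2, 0.5]
opening: 1.0
t 1.6 p [0.4323 0.1943 0.2319] hd 92.72 F [0.3088 0.2408 0.4605] open 1.0
xyz [-0.3152, 0.0127, 0.0327] dr [0.0022, 0.0024, -0.0067] rows>= 8
xyz [-0.3216, 0.1504, 0.083] dr [0.0022, 0.0024, -0.0067] rows>= 9
```

```bash
python3 -m jog '[{"grip":0.4,"xyz":[-0.315,0.013,0.03],"dr":[0,0,0]},{"grip":0.4,"xyz":[-0.315,0.013,0.03],"dr":[0,0,0]},{"grip":0.4,"xyz":[-0.315,0.013,0.03],"dr":[0,0,0]},{"grip":0.4,"xyz":[-0.315,0.013,0.03],"dr":[0,0,0]},{"grip":0.4,"xyz":[-0.315,0.013,0.03],"dr":[0,0,0]},{"grip":0.4,"xyz":[-0.315,0.013,0.03],"dr":[0,0,0]},{"grip":0.4,"xyz":[-0.315,0.013,0.03],"dr":[0,0,0]},{"grip":0.4,"xyz":[-0.322,0.15,0.083],"dr":[0,0,0]},{"grip":0.4,"xyz":[-0.322,0.15,0.083],"dr":[0,0,0]},{"grip":0.4,"xyz":[-0.322,0.15,0.083],"dr":[0,0,0]},{"grip":0.4,"xyz":[-0.322,0.15,0.083],"dr":[0,0,0]},{"grip":0.4,"xyz":[-0.322,0.15,0.083],"dr":[0,0,0]}]'
python3 - <<'E'
from h import *
plan((.598,-.12,.15,93.1),(.598,-.12,.082,93.1))
t=crop("top",(250,125,430,215),4.4,"g1");s=crop("side",(270,130,430,300),3.5,"g1s")
E
```

```text
time: 2.6
eef_pos: [0.5996, -0.1143, 0.1448]
tcp_rot: [0.688, 0.726, -0.0, -0.001]
contact_force: [-1.5, 0.3, -0.7]
opening: 0.603
t 2.6 p [ 0.5996 -0.1143  0.1448] hd 93.09 F [-1.526   0.3356 -0.7159] open 0.603
xyz [-0.0056, -0.0019, -0.0052] dr [-0.0024, -0.0015, -0.0002] rows>= 1
xyz [-0.0057, -0.0017, 0.0628] dr [-0.0024, -0.0015, -0.0002] rows>= 2
```

View pics/g1.png

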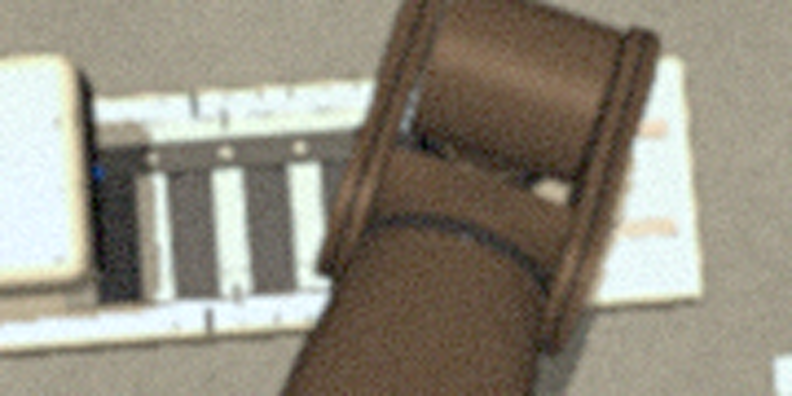

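View pics/g1s.png

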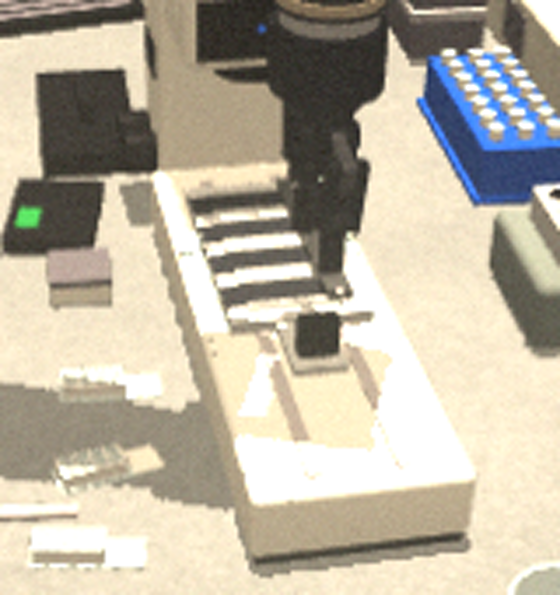

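```bash
python3 -m jog '[{"grip":0.4,"xyz":[-0.006,-0.002,0.03],"dr":[0,0,0]},{"grip":0.4,"xyz":[-0.006,-0.002,0.064],"dr":[0,0,0]},{"grip":0.4,"xyz":[-0.006,-0.002,0.064],"dr":[0,0,0]},{"grip":0.4,"xyz":[-0.006,-0.002,0.064],"dr":[0,0,0]},{"grip":1,"xyz":[-0.006,-0.002,0.064],"dr":[0,0,0]},{"grip":1,"xyz":[-0.006,-0.002,0.064],"dr":[0,0,0]},{"grip":1,"xyz":[-0.006,-0.002,0.064],"dr":[0,0,0]},{"grip":1,"xyz":[-0.006,-0.002,0.064],"dr":[0,0,0]},{"grip":1,"xyz":[-0.006,-0.002,0.064],"dr":[0,0,0]},{"grip":1,"xyz":[-0.006,-0.002,0.064],"dr":[0,0,0]}]' 30
python3 - <<'E'
from h import *
plan();s=ctrl.get_state();print(w2im(s["eef_pos"]))
E
```

```text
time: 3.53
eef_pos: [0.597, -0.1204, 0.0873]
tcp_rot: [0.688, 0.726, 0.001, 0.002]
contact_force: [-1.4, 0.5, 6.7]
opening: 0.153
t 3.53 p [ 0.597  -0.1204  0.0873] hd 93.1 F [-1.4354  0.5371  6.6909] open 0.153
[-0.0006 -0.1093]
```

```bash
python3 -m jog '[{"grip":1,"xyz":[-0.01,0,-0.004],"dr":[0,0,0]},{"grip":1,"xyz":[-0.03,0,-0.004],"dr":[0,0,0]},{"grip":1,"xyz":[-0.05,0,-0.004],"dr":[0,0,0]},{"grip":1,"xyz":[-0.07,0,-0.004],"dr":[0,0,0]},{"grip":1,"xyz":[-0.09,0,-0.004],"dr":[0,0,0]},{"grip":1,"xyz":[-0.105,0,-0.004],"dr":[0,0,0]},{"grip":1,"xyz":[-0.115,0,-0.004],"dr":[0,0,0]},{"grip":1,"xyz":[-0.118,0,-0.004],"dr":[0,0,0]},{"grip":1,"xyz":[-0.121,0,-0.004],"dr":[0,0,0]},{"grip":1,"xyz":[-0.121,0,-0.004],"dr":[0,0,0]},{"grip":1,"xyz":[-0.121,0,-0.004],"dr":[0,0,0]}]'
python3 - <<'E'
from h import *
plan();s=ctrl.get_state();print(w2im(s["eef_pos"]))
E
```

```text
time: 4.45
eef_pos: [0.6034, -0.2399, 0.0874]
tcp_rot: [0.688, 0.726, 0.002, 0.001]
contact_force: [5.9, 0.8, -6.3]
opening: 0.155
t 4.45 p [ 0.6034 -0.2399  0.0874] hd 93.06 F [ 5.9467  0.813  -6.2624] open 0.155
[-0.0006 -0.229 ]
```

```bash
python3 -m jog '[{"grip":1,"xyz":[-0.003,0,0.002],"dr":[0,0,0]},{"grip":1,"xyz":[-0.006,0,0.002],"dr":[0,0,0]},{"grip":1,"xyz":[-0.008,0,0.002],"dr":[0,0,0]},{"grip":1,"xyz":[-0.008,0,0.002],"dr":[0,0,0]}]'
python3 - <<'E'
from h import *
plan();s=ctrl.get_state();print(w2im(s["eef_pos"]))
E
```

```text
time: 4.78
eef_pos: [0.6035, -0.2425, 0.0873]
tcp_rot: [0.688, 0.726, 0.005, -0.004]
contact_force: [1.2, 17.7, 6.5]
opening: 0.153
t 4.78 p [ 0.6035 -0.2425  0.0873] hd 93.03 F [ 1.1659 17.7002  6.5223] open 0.153
[-0.0006 -0.2315]
```

```bash
python3 -m jog '[{"grip":1,"xyz":[0.006,0,0],"dr":[0,0,0]},{"grip":0.6,"xyz":[0.006,0,0],"dr":[0,0,0]},{"grip":0.6,"xyz":[0.006,0,0],"dr":[0,0,0]},{"grip":0.6,"xyz":[0.006,0,-0.01],"dr":[0,0,0]},{"grip":0.6,"xyz":[0.006,0,-0.05],"dr":[0,0,0]},{"grip":0.6,"xyz":[0.006,0,-0.09],"dr":[0,0,0]},{"grip":0.6,"xyz":[0.006,0,-0.09],"dr":[0,0,0]}]'
python3 - <<'E'
from h import *
plan((.443,-.054,.12,88),(.443,-.054,.03,88))
E
```

```text
time: 5.37
eef_pos: [0.6065, -0.2462, 0.1877]
tcp_rot: [0.688, 0.726, 0.002, 0.008]
contact_force: [1.2, -0.8, 1.8]
opening: 0.4
t 5.37 p [ 0.6065 -0.2462  0.1877] hd 93.06 F [ 1.1823 -0.7545  1.8276] open 0.4
xyz [0.2013, -0.154, 0.0635] dr [0.0145, 0.0091, 0.0883] rows>= 7
xyz [0.2021, -0.1552, 0.1535] dr [0.0145, 0.0091, 0.0883] rows>= 8
```

```bash
python3 -m jog '[{"grip":0.6,"xyz":[0.201,-0.154,0.03],"dr":[0.0,0,0.088]},{"grip":0.6,"xyz":[0.201,-0.154,0.03],"dr":[0.0,0,0.088]},{"grip":0.6,"xyz":[0.201,-0.154,0.03],"dr":[0.0,0,0.088]},{"grip":0.6,"xyz":[0.201,-0.154,0.06],"dr":[0.0,0,0.088]},{"grip":0.6,"xyz":[0.201,-0.154,0.06],"dr":[0.0,0,0.088]},{"grip":0.6,"xyz":[0.201,-0.154,0.06],"dr":[0.0,0,0.088]},{"grip":0.6,"xyz":[0.201,-0.154,0.15],"dr":[0.0,0,0.088]},{"grip":0.6,"xyz":[0.201,-0.154,0.15],"dr":[0.0,0,0.088]},{"grip":0.6,"xyz":[0.201,-0.154,0.15],"dr":[0.0,0,0.088]},{"grip":0.6,"xyz":[0.201,-0.154,0.15],"dr":[0.0,0,0.088]},{"grip":0.6,"xyz":[0.201,-0.154,0.15],"dr":[0.0,0,0.088]}]'
python3 - <<'E'
from h import *
plan((.443,-.054,.005,88))
a=np.mean([ctrl.read_camera("top").astype(float) for _ in range(4)],0);np.save("pics/top_b.npy",a)
crop("top",(250,125,430,255),4.4,"t3",a);s=crop("side",(270,130,430,300),3.5,"s3")
E
```

```text
time: 6.28
eef_pos: [0.4378, -0.0509, 0.0267]
tcp_rot: [0.719, 0.695, -0.0, 0.0]
contact_force: [0.2, -0.4, 0.1]
opening: 0.396
t 6.28 p [ 0.4378 -0.0509  0.0267] hd 88.04 F [ 0.1728 -0.3893  0.14  ] open 0.396
xyz [-0.0029, 0.0053, 0.0217] dr [-0.0, 0.0002, 0.0007] rows>= 1
```

View pics/t3.png

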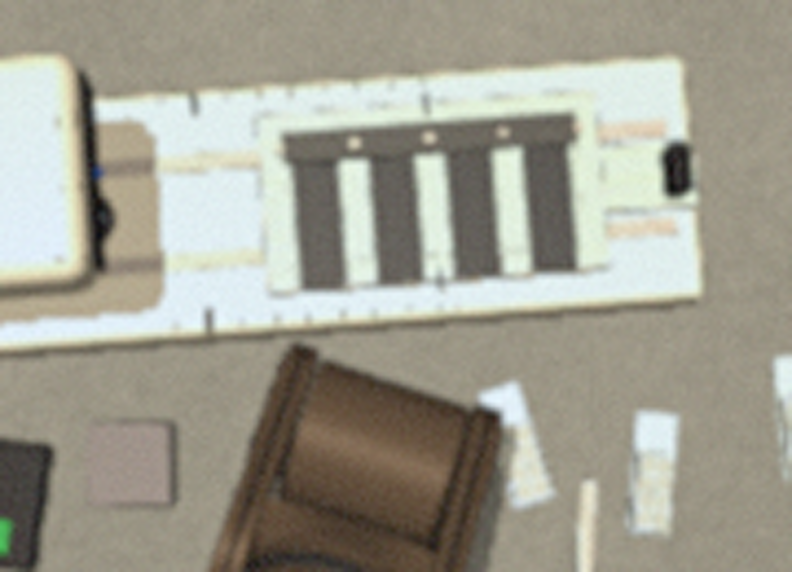

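View pics/s3.png

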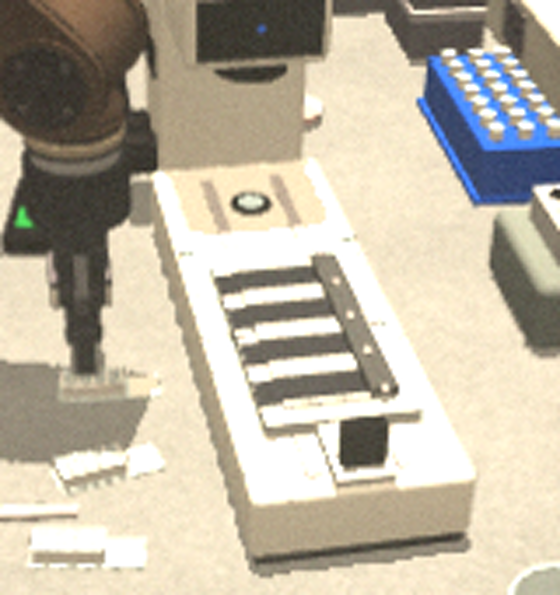

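Run:
```python
from h import *
a=np.load("pics/top_b.npy");g=cv2.GaussianBlur(a.mean(2),(0,0),0.6).astype(np.float32)
def samp(pts,z): # imager pts-> gray
    W=np.array([im2w(x,y,z) for x,y in pts]);q=proj("top",W).astype(np.float32);return cv2.remap(g,q[:,0].reshape(-1,1),q[:,1].reshape(-1,1),cv2.INTER_CUBIC).ravel()
ys=np.arange(-.20,.03,.0005)
for x in(-.03,-.02,-.01,0.0):
    v=samp([(x,y) for y in ys],.0745)
    th=(120);e=[]
    d=np.diff((v<95).astype(int))
    mid=(np.percentile(v,95)+np.percentile(v,8))/2
    idx=np.nonzero(np.diff((v<mid).astype(int)))[0]
    e=[ys[i]+.0005*(mid-v[i])/(v[i+1]-v[i]) for i in idx]
    print(x,round(mid),np.round(np.array(e)*1000,1))
xs=np.arange(-.075,.075,.0005)
for y in(-.157,-.111,-.065,-.019,-.088,-.134):
    v=samp([(x,y) for x in xs],.076);print(y,[int(q) for q in v[::6]])
```

```text
-0.03 102 [-169.6 -141.7 -123.4  -95.8  -77.8  -49.4  -31.1   -3.9]
-0.02 101 [-169.5 -141.6 -123.6  -95.5  -77.5  -49.8  -31.3   -3.5]
-0.01 101 [-169.7 -141.7 -123.7  -95.7  -77.4  -49.8  -31.7   -3.2]
0.0 101 [-169.8 -141.4 -123.6  -95.7  -77.9  -49.6  -31.3   -3.8]
-0.157 [86, 122, 143, 147, 147, 148, 142, 113, 72, 54, 56, 57, 58, 56, 57, 57, 56, 56, 56, 55, 56, 57, 56, 57, 56, 56, 56, 56, 56, 55, 55, 55, 53, 54, 59, 64, 64, 62, 66, 89, 124, 142, 142, 138, 139, 144, 145, 144, 134, 111]
-0.111 [88, 122, 142, 146, 147, 147, 141, 114, 78, 61, 59, 60, 59, 59, 59, 59, 59, 58, 59, 59, 59, 59, 60, 59, 58, 58, 58, 58, 58, 57, 57, 57, 55, 55, 60, 64, 64, 64, 67, 89, 121, 139, 142, 141, 143, 145, 145, 145, 137, 113]
-0.065 [86, 120, 137, 141, 146, 147, 138, 109, 78, 64, 62, 61, 60, 60, 60, 61, 60, 60, 60, 60, 60, 60, 60, 59, 59, 58, 59, 60, 60, 59, 59, 59, 57, 58, 62, 65, 66, 64, 67, 89, 121, 139, 141, 136, 137, 144, 143, 138, 132, 118]
-0.019 [84, 120, 143, 148, 148, 148, 143, 114, 74, 61, 61, 62, 63, 63, 62, 62, 63, 62, 61, 62, 61, 61, 62, 61, 60, 60, 61, 61, 60, 61, 60, 59, 56, 54, 60, 65, 67, 66, 68, 89, 125, 143, 144, 140, 139, 144, 146, 144, 135, 114]
-0.088 [85, 118, 138, 144, 146, 138, 123, 105, 107, 124, 135, 141, 142, 141, 144, 144, 144, 144, 144, 144, 144, 144, 144, 143, 143, 143, 144, 144, 143, 143, 143, 143, 133, 100, 71, 83, 107, 102, 80, 88, 117, 125, 118, 114, 114, 124, 136, 138, 127, 109]
-0.134 [85, 120, 142, 147, 147, 147, 137, 124, 130, 143, 144, 141, 136, 137, 142, 143, 144, 145, 144, 143, 144, 143, 143, 143, 143, 143, 144, 144, 144, 144, 144, 145, 134, 104, 76, 76, 90, 83, 71, 88, 122, 139, 139, 133, 135, 144, 145, 144, 138, 121]
```

```bash
python3 -m jog '[{"grip":0.6,"xyz":[-0.003,0.005,0.022],"dr":[0,0,0]},{"grip":0.6,"xyz":[-0.003,0.005,0.022],"dr":[0,0,0]},{"grip":0.6,"xyz":[-0.003,0.005,0.022],"dr":[0,0,0]},{"grip":1,"xyz":[-0.003,0.005,0.022],"dr":[0,0,0]},{"grip":1,"xyz":[-0.003,0.005,0.022],"dr":[0,0,0]},{"grip":1,"xyz":[-0.003,0.005,0.022],"dr":[0,0,0]},{"grip":1,"xyz":[-0.003,0.005,0.022],"dr":[0,0,0]}]' 40
python3 - <<'E'
from h import *
plan()
s=crop("side",(270,170,370,280),5,"s4")
E
```

```text
time: 7.12
eef_pos: [0.4431, -0.0538, 0.0053]
tcp_rot: [0.719, 0.695, 0.0, 0.001]
contact_force: [-0.7, -0.3, 3.2]
opening: 0.246
t 7.12 p [ 0.4431 -0.0538  0.0053] hd 88.07 F [-0.7312 -0.2631  3.1832] open 0.246
```

View pics/s4.png

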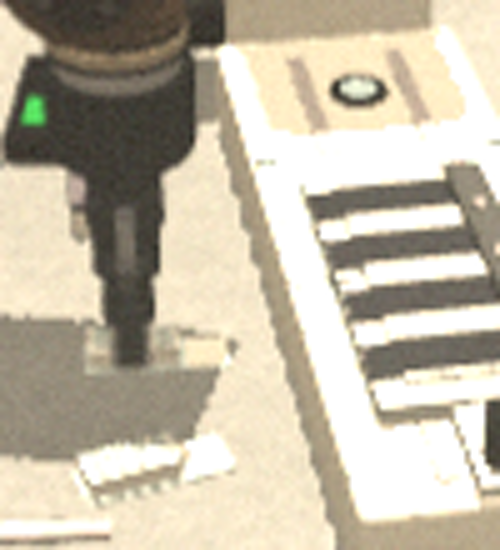

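Run:
```python
from h import *
print(im2w(-.0355,-.0175,.1),im2w(-.0135,-.0175,.1))
p=im2w(-.0355,-.0175,.1);plan((.4431,-.0538,.11,88),(*p,93.1))
```

```text
[ 0.5571 -0.0306  0.1   ] [ 0.5791 -0.0294  0.1   ]
t 7.17 p [ 0.4431 -0.0538  0.0052] hd 88.07 F [-0.1156  0.4905  3.8752] open 0.245
xyz [-0.0, 0.0002, -0.1048] dr [0.0014, 0.0004, 0.0012] rows>= 3
xyz [0.027, 0.1134, -0.0946] dr [0.0014, 0.0005, -0.0878] rows>= 4
```

```bash
python3 -m jog '[{"grip":1,"xyz":[0,0,-0.03],"dr":[0,0,0]},{"grip":1,"xyz":[0,0,-0.07],"dr":[0,0,0]},{"grip":1,"xyz":[0,0,-0.11],"dr":[0,0,0]},{"grip":1,"xyz":[0.014,0.03,-0.11],"dr":[0,0,-0.044]},{"grip":1,"xyz":[0.02,0.06,-0.105],"dr":[0,0,-0.088]},{"grip":1,"xyz":[0.027,0.09,-0.1],"dr":[0,0,-0.088]},{"grip":1,"xyz":[0.027,0.113,-0.095],"dr":[0,0,-0.088]},{"grip":1,"xyz":[0.027,0.113,-0.095],"dr":[0,0,-0.088]},{"grip":1,"xyz":[0.027,0.113,-0.095],"dr":[0,0,-0.088]},{"grip":1,"xyz":[0.027,0.113,-0.095],"dr":[0,0,-0.088]}]'
python3 - <<'E'
from h import *
plan((*im2w(-.0355,-.0175,.079),93.1))
s=crop("side",(290,170,410,280),5,"s5");t=crop("top",(250,125,430,255),4.4,"t5")
E
```

```text
time: 8.0
eef_pos: [0.5552, -0.0302, 0.0987]
tcp_rot: [0.688, 0.726, -0.001, -0.001]
contact_force: [-0.1, 0.3, -0.1]
opening: 0.245
t 8.0 p [ 0.5552 -0.0302  0.0987] hd 93.11 F [-0.0884  0.2636 -0.0863] open 0.245
xyz [-0.0005, 0.002, 0.0197] dr [-0.002, -0.0005, 0.0002] rows>= 1
```

View pics/s5.png

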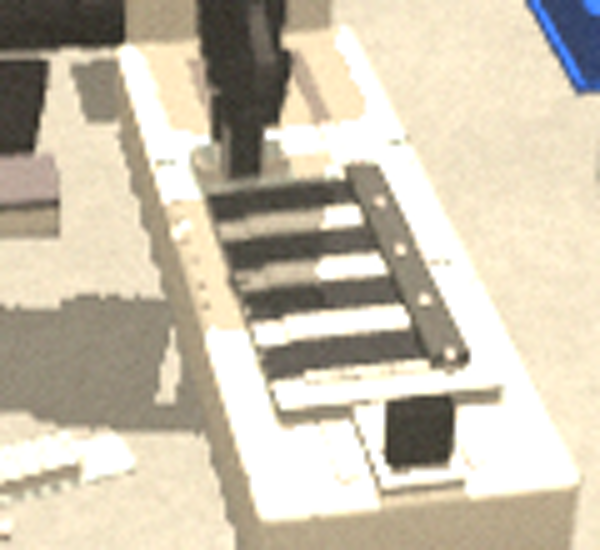

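View pics/t5.png

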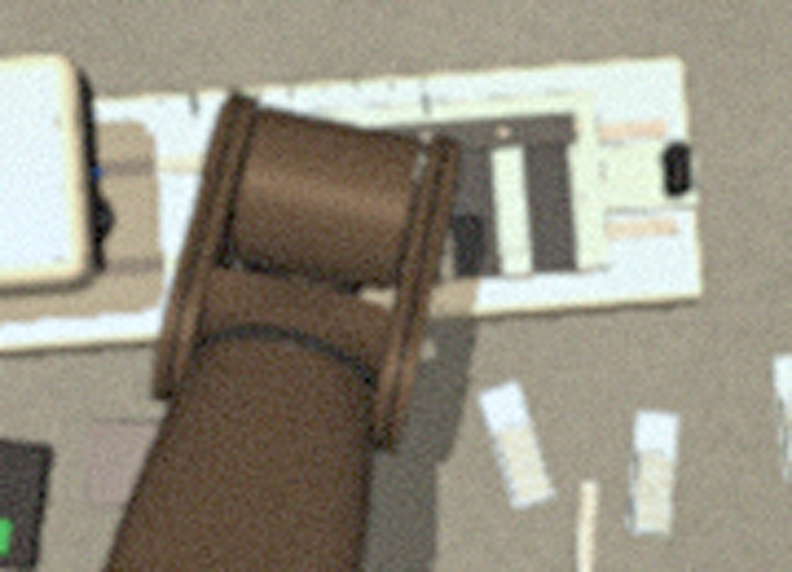

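```bash
python3 -m jog '[{"grip":1,"xyz":[-0.0005,0.002,0.01],"dr":[0,0,0]},{"grip":1,"xyz":[-0.0005,0.002,0.017],"dr":[0,0,0]},{"grip":1,"xyz":[-0.0005,0.002,0.019],"dr":[0,0,0]},{"grip":1,"xyz":[-0.0005,0.002,0.0205],"dr":[0,0,0]},{"grip":1,"xyz":[-0.0005,0.002,0.0205],"dr":[0,0,0]},{"grip":1,"xyz":[-0.0005,0.002,0.0205],"dr":[0,0,0]}]'
python3 - <<'E'
from h import *
plan((*im2w(-.0135,-.0175,.0785),93.1));print(w2im(ctrl.get_state()["eef_pos"]))
s=crop("side",(290,170,410,280),5,"s6")
E
```

```text
time: 8.6
eef_pos: [0.5584, -0.0309, 0.0787]
tcp_rot: [0.688, 0.726, 0.0, 0.0]
contact_force: [-0.7, -0.5, -0.4]
opening: 0.244
t 8.6 p [ 0.5584 -0.0309  0.0787] hd 93.1 F [-0.7157 -0.4554 -0.3877] open 0.244
xyz [0.0003, 0.0208, 0.0002] dr [0.0004, 0.0001, 0.0] rows>= 1
[-0.0343 -0.0178]
```

View pics/s6.png

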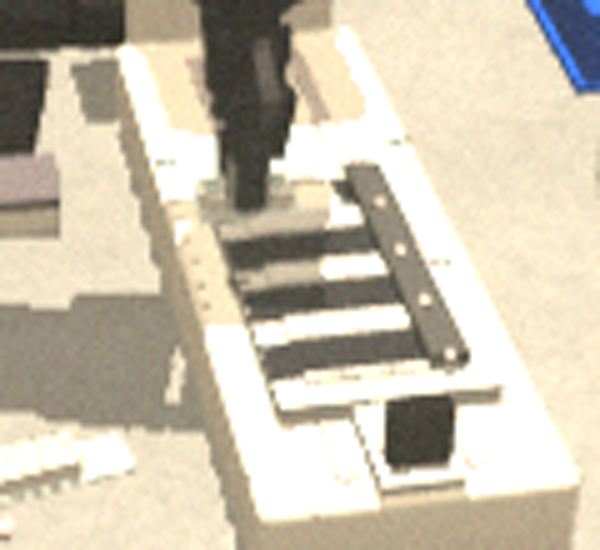

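```bash
python3 -m jog '[{"grip":1,"xyz":[0,0.006,0.0],"dr":[0,0,0]},{"grip":1,"xyz":[0,0.012,0.0],"dr":[0,0,0]},{"grip":1,"xyz":[0,0.017,0.0],"dr":[0,0,0]},{"grip":1,"xyz":[0,0.02,0.0],"dr":[0,0,0]},{"grip":1,"xyz":[0,0.023,0.0],"dr":[0,0,0]},{"grip":1,"xyz":[0,0.023,0.0],"dr":[0,0,0]}]'
python3 - <<'E'
from h import *
plan();print(w2im(ctrl.get_state()["eef_pos"]))
s=crop("side",(290,170,410,280),5,"s7")
E
```

```text
time: 9.15
eef_pos: [0.5803, -0.0295, 0.0783]
tcp_rot: [0.688, 0.726, -0.002, -0.002]
contact_force: [-4.4, -0.3, 1.4]
opening: 0.242
t 9.15 p [ 0.5803 -0.0295  0.0783] hd 93.13 F [-4.4127 -0.3406  1.4025] open 0.242
[-0.0123 -0.0177]
```

View pics/s7.png

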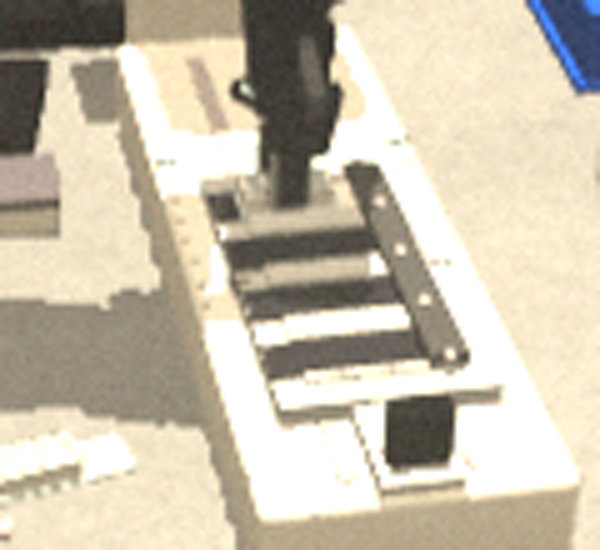

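```bash
python3 -m jog '[{"grip":1,"xyz":[0,0.0015,0.0],"dr":[0,0,0]},{"grip":1,"xyz":[0,0.003,0.0],"dr":[0,0,0]},{"grip":1,"xyz":[0,0.003,0.0],"dr":[0,0,0]}]'
python3 - <<'E'
from h import *
plan();print(w2im(ctrl.get_state()["eef_pos"]))
E
```

```text
time: 9.45
eef_pos: [0.5804, -0.0295, 0.0782]
tcp_rot: [0.687, 0.726, -0.004, -0.004]
contact_force: [-12.6, -2.0, 8.1]
opening: 0.243
t 9.45 p [ 0.5804 -0.0295  0.0782] hd 93.16 F [-12.5919  -2.0189   8.063 ] open 0.243
[-0.0123 -0.0176]
```

```bash
python3 -m jog '[{"grip":1,"xyz":[0,-0.003,0.0],"dr":[0,0,0]},{"grip":0.62,"xyz":[0,-0.003,0.0],"dr":[0,0,0]},{"grip":0.62,"xyz":[0,-0.003,0.0],"dr":[0,0,0]},{"grip":0.62,"xyz":[0,-0.003,-0.01],"dr":[0,0,0]},{"grip":0.62,"xyz":[0,-0.003,-0.04],"dr":[0,0,0]},{"grip":0.62,"xyz":[0,-0.003,-0.05],"dr":[0,0,0]},{"grip":0.62,"xyz":[0,-0.003,-0.05],"dr":[0,0,0]}]'
python3 - <<'E'
from h import *
plan((.4364,-.1534,.13,106.6),(.4364,-.1534,.03,106.6),(.4364,-.1534,.005,106.6))
E
```

```text
time: 10.03
eef_pos: [0.5846, -0.0302, 0.1336]
tcp_rot: [0.688, 0.726, 0.003, 0.004]
contact_force: [0.6, 0.5, 0.9]
opening: 0.376
t 10.03 p [ 0.5846 -0.0302  0.1336] hd 93.11 F [0.5557 0.5069 0.8508] open 0.376
xyz [-0.115, -0.1548, 0.0024] dr [0.0091, 0.0036, -0.2353] rows>= 5
xyz [-0.1147, -0.1557, 0.1024] dr [0.0091, 0.0036, -0.2353] rows>= 6
xyz [-0.1147, -0.1559, 0.1274] dr [0.0091, 0.0036, -0.2353] rows>= 6
```

```bash
python3 -m jog '[{"grip":0.62,"xyz":[-0.115,-0.155,0.002],"dr":[0,0,-0.235]},{"grip":0.62,"xyz":[-0.115,-0.155,0.002],"dr":[0,0,-0.235]},{"grip":0.62,"xyz":[-0.115,-0.155,0.002],"dr":[0,0,-0.235]},{"grip":0.62,"xyz":[-0.115,-0.155,0.002],"dr":[0,0,-0.235]},{"grip":0.62,"xyz":[-0.115,-0.155,0.01],"dr":[0,0,-0.235]},{"grip":0.62,"xyz":[-0.115,-0.156,0.05],"dr":[0,0,-0.235]},{"grip":0.62,"xyz":[-0.115,-0.156,0.09],"dr":[0,0,-0.235]},{"grip":0.62,"xyz":[-0.115,-0.156,0.102],"dr":[0,0,-0.235]},{"grip":0.62,"xyz":[-0.115,-0.156,0.102],"dr":[0,0,-0.235]},{"grip":0.62,"xyz":[-0.115,-0.156,0.102],"dr":[0,0,-0.235]}]'
python3 - <<'E'
from h import *
plan((.4364,-.1534,.005,106.6))
s=crop("side",(270,170,410,290),5,"s8");t=crop("top",(250,125,430,255),4.4,"t8")
E
```

```text
time: 10.87
eef_pos: [0.4312, -0.1526, 0.026]
tcp_rot: [0.598, 0.802, -0.0, -0.001]
contact_force: [1.1, -0.3, 0.7]
opening: 0.379
t 10.87 p [ 0.4312 -0.1526  0.026 ] hd 106.56 F [ 1.0567 -0.2517  0.6856] open 0.379
xyz [-0.0023, 0.0047, 0.021] dr [-0.0012, -0.0014, -0.0007] rows>= 1
```

View pics/s8.png

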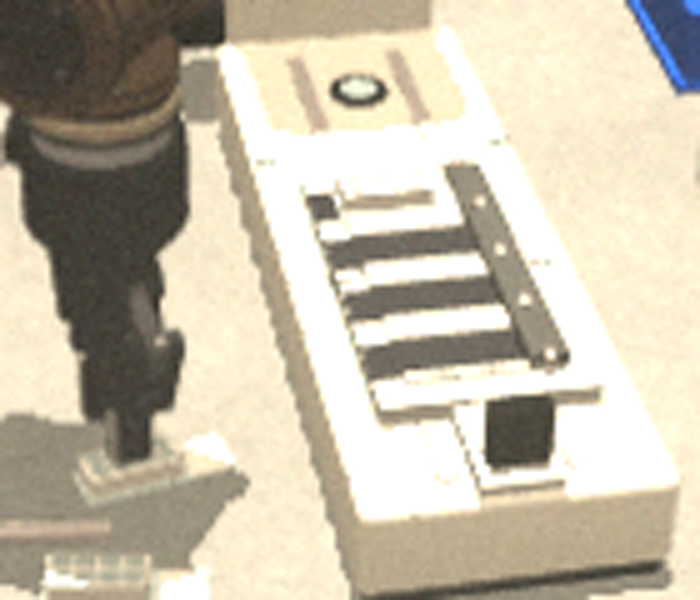

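View pics/t8.png

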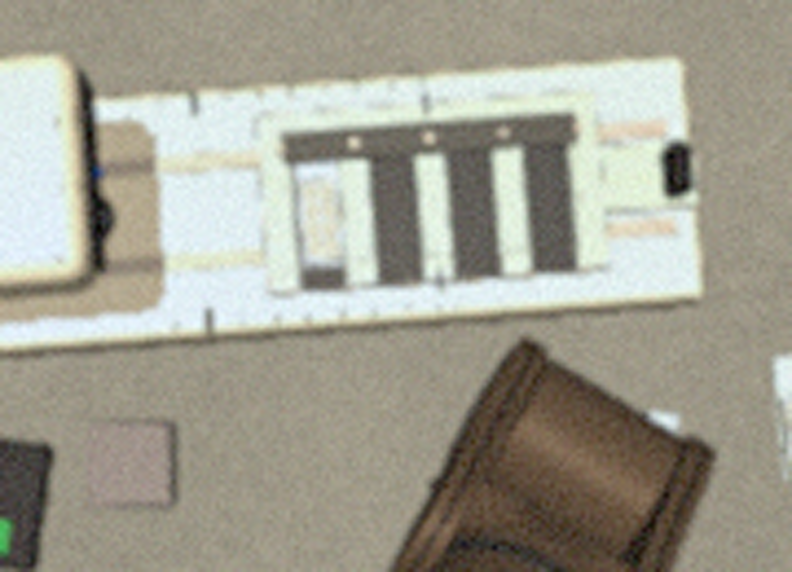

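```bash
python3 -m jog '[{"grip":0.62,"xyz":[-0.002,0.005,0.021],"dr":[0,0,0]},{"grip":0.62,"xyz":[-0.002,0.005,0.021],"dr":[0,0,0]},{"grip":0.62,"xyz":[-0.002,0.005,0.021],"dr":[0,0,0]},{"grip":1,"xyz":[-0.002,0.005,0.021],"dr":[0,0,0]},{"grip":1,"xyz":[-0.002,0.005,0.021],"dr":[0,0,0]},{"grip":1,"xyz":[-0.002,0.005,0.021],"dr":[0,0,0]},{"grip":1,"xyz":[-0.002,0.005,0.021],"dr":[0,0,0]}]' 40
python3 - <<'E'
from h import *
p=im2w(-.0355,-.0637,.1);s=ctrl.get_state()["eef_pos"];plan((*s[:2],.11,106.6),(*p,93.1))
E
```

```text
time: 11.55
eef_pos: [0.4381, -0.1539, 0.0073]
tcp_rot: [0.598, 0.802, 0.0, 0.001]
contact_force: [-0.0, 0.9, 6.7]
opening: 0.243
t 11.55 p [ 0.4381 -0.1539  0.0073] hd 106.57 F [-0.0084  0.8628  6.6929] open 0.243
xyz [-0.0002, 0.0002, -0.1027] dr [0.0017, 0.0017, -0.0005] rows>= 3
xyz [0.0391, 0.1387, -0.0926] dr [0.0018, 0.0015, 0.2351] rows>= 5
```

```bash
python3 -m jog '[{"grip":1,"xyz":[0,0,-0.03],"dr":[0,0,0]},{"grip":1,"xyz":[0,0,-0.07],"dr":[0,0,0]},{"grip":1,"xyz":[0,0,-0.108],"dr":[0,0,0]},{"grip":1,"xyz":[0.01,0.03,-0.108],"dr":[0,0,0.118]},{"grip":1,"xyz":[0.02,0.06,-0.105],"dr":[0,0,0.235]},{"grip":1,"xyz":[0.03,0.1,-0.1],"dr":[0,0,0.235]},{"grip":1,"xyz":[0.039,0.13,-0.095],"dr":[0,0,0.235]},{"grip":1,"xyz":[0.039,0.139,-0.093],"dr":[0,0,0.235]},{"grip":1,"xyz":[0.039,0.139,-0.093],"dr":[0,0,0.235]},{"grip":1,"xyz":[0.039,0.139,-0.093],"dr":[0,0,0.235]}]'
python3 - <<'E'
from h import *
plan((*im2w(-.0355,-.0637,.081),93.1))
s=crop("side",(290,170,410,280),5,"s9")
E
```

```text
time: 12.38
eef_pos: [0.5585, -0.0763, 0.0982]
tcp_rot: [0.687, 0.726, -0.001, -0.001]
contact_force: [0.1, -0.3, -0.6]
opening: 0.242
t 12.38 p [ 0.5585 -0.0763  0.0982] hd 93.16 F [ 0.0583 -0.2911 -0.5979] open 0.242
xyz [-0.0006, 0.0012, 0.0172] dr [-0.0019, -0.0002, 0.001] rows>= 1
```

View pics/s9.png

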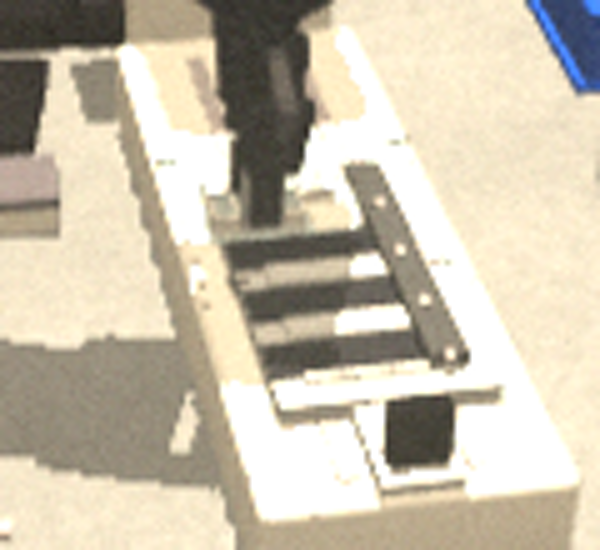

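```bash
python3 -m jog '[{"grip":1,"xyz":[-0.0005,0.001,0.01],"dr":[0,0,0]},{"grip":1,"xyz":[-0.0005,0.001,0.015],"dr":[0,0,0]},{"grip":1,"xyz":[-0.0005,0.001,0.0175],"dr":[0,0,0]},{"grip":1,"xyz":[-0.0005,0.001,0.0175],"dr":[0,0,0]},{"grip":1,"xyz":[-0.0005,0.001,0.0175],"dr":[0,0,0]}]'
python3 - <<'E'
from h import *
plan((*im2w(-.0135,-.0637,.0803),93.1));print(w2im(ctrl.get_state()["eef_pos"]))
s=crop("side",(290,170,410,280),5,"s10")
E
```

```text
time: 12.85
eef_pos: [0.5598, -0.0771, 0.081]
tcp_rot: [0.688, 0.726, -0.0, -0.0]
contact_force: [-0.4, 0.4, 0.1]
opening: 0.239
t 12.85 p [ 0.5598 -0.0771  0.081 ] hd 93.07 F [-0.4203  0.4137  0.1381] open 0.239
xyz [0.0004, 0.0219, 0.0007] dr [-0.0004, -0.0001, -0.0005] rows>= 1
[-0.0354 -0.0641]
```

View pics/s10.png

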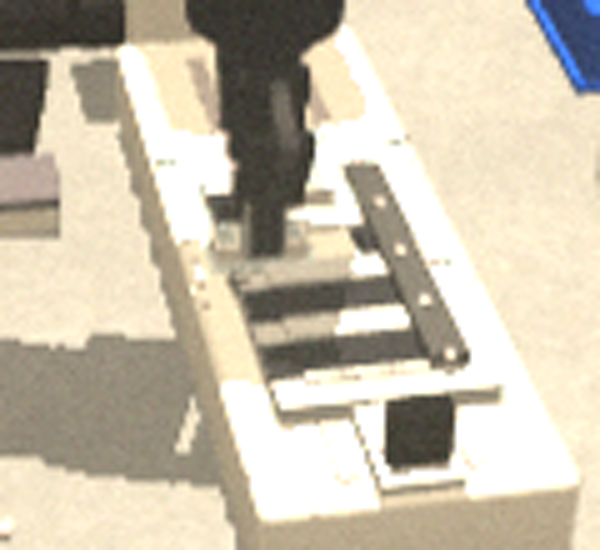

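Slide B lies in lane 2 ahead of the bar (bar end near pixel (370,240) in the crop). Push in.

```bash
python3 -m jog '[{"grip":1,"xyz":[0,0.006,0.001],"dr":[0,0,0]},{"grip":1,"xyz":[0,0.012,0.001],"dr":[0,0,0]},{"grip":1,"xyz":[0,0.017,0.001],"dr":[0,0,0]},{"grip":1,"xyz":[0,0.021,0.001],"dr":[0,0,0]},{"grip":1,"xyz":[0,0.024,0.001],"dr":[0,0,0]},{"grip":1,"xyz":[0,0.027,0.001],"dr":[0,0,0]},{"grip":1,"xyz":[0,0.027,0.001],"dr":[0,0,0]}]'
python3 - <<'E'
from h import *
plan();print(w2im(ctrl.get_state()["eef_pos"]))
E
```

```text
time: 13.48
eef_pos: [0.5843, -0.0754, 0.0803]
tcp_rot: [0.687, 0.727, -0.004, -0.004]
contact_force: [-10.6, -1.5, 8.6]
opening: 0.241
t 13.48 p [ 0.5843 -0.0754  0.0803] hd 93.19 F [-10.6316  -1.4913   8.597 ] open 0.241
[-0.0108 -0.0637]
```

```bash
python3 -m jog '[{"grip":1,"xyz":[0,-0.003,0.0],"dr":[0,0,0]},{"grip":0.62,"xyz":[0,-0.003,0.0],"dr":[0,0,0]},{"grip":0.62,"xyz":[0,-0.003,0.0],"dr":[0,0,0]},{"grip":0.62,"xyz":[0,-0.003,-0.01],"dr":[0,0,0]},{"grip":0.62,"xyz":[0,-0.003,-0.04],"dr":[0,0,0]},{"grip":0.66,"xyz":[0,-0.003,-0.05],"dr":[0,0,0]},{"grip":0.66,"xyz":[0,-0.003,-0.05],"dr":[0,0,0]}]'
python3 - <<'E'
from h import *
plan((.4167,-.2344,.13,85),(.4167,-.2344,.035,85))
E
```

```text
time: 14.07
eef_pos: [0.5873, -0.0762, 0.135]
tcp_rot: [0.688, 0.726, 0.002, 0.004]
contact_force: [0.3, 0.7, 0.8]
opening: 0.339
t 14.07 p [ 0.5873 -0.0762  0.135 ] hd 93.11 F [0.3217 0.7249 0.768 ] open 0.339
xyz [-0.1486, -0.1789, 0.0039] dr [0.0087, 0.0024, 0.1416] rows>= 6
xyz [-0.1484, -0.1797, 0.0989] dr [0.0087, 0.0024, 0.1416] rows>= 7
```

```bash
python3 -m jog '[{"grip":0.66,"xyz":[-0.149,-0.176,0.002],"dr":[0,0,0.142]},{"grip":0.66,"xyz":[-0.149,-0.176,0.002],"dr":[0,0,0.142]},{"grip":0.66,"xyz":[-0.149,-0.176,0.002],"dr":[0,0,0.142]},{"grip":0.66,"xyz":[-0.149,-0.176,0.002],"dr":[0,0,0.142]},{"grip":0.66,"xyz":[-0.149,-0.176,0.002],"dr":[0,0,0.142]},{"grip":0.66,"xyz":[-0.149,-0.176,0.002],"dr":[0,0,0.142]},{"grip":0.66,"xyz":[-0.149,-0.176,0.04],"dr":[0,0,0.142]},{"grip":0.66,"xyz":[-0.149,-0.176,0.08],"dr":[0,0,0.142]},{"grip":0.66,"xyz":[-0.149,-0.176,0.095],"dr":[0,0,0.142]},{"grip":0.66,"xyz":[-0.149,-0.176,0.095],"dr":[0,0,0.142]},{"grip":0.66,"xyz":[-0.149,-0.176,0.095],"dr":[0,0,0.142]}]'
python3 - <<'E'
from h import *
plan((.4167,-.2344,.006,85))
s=crop("side",(260,190,400,310),5,"s11");t=crop("top",(250,125,430,255),4.4,"t11")
E
```

```text
time: 14.98
eef_pos: [0.4158, -0.2332, 0.0343]
tcp_rot: [0.738, 0.675, -0.0, -0.001]
contact_force: [-0.2, 0.2, 1.7]
opening: 0.339
t 14.98 p [ 0.4158 -0.2332  0.0343] hd 84.96 F [-0.1643  0.1854  1.7148] open 0.339
xyz [-0.0011, 0.001, 0.0283] dr [-0.0021, -0.0016, -0.0007] rows>= 1
```

View pics/s11.png

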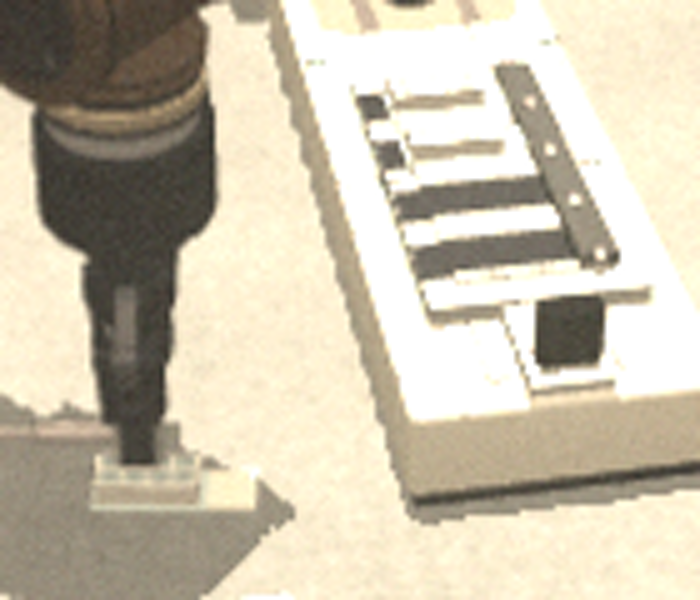

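View pics/t11.png

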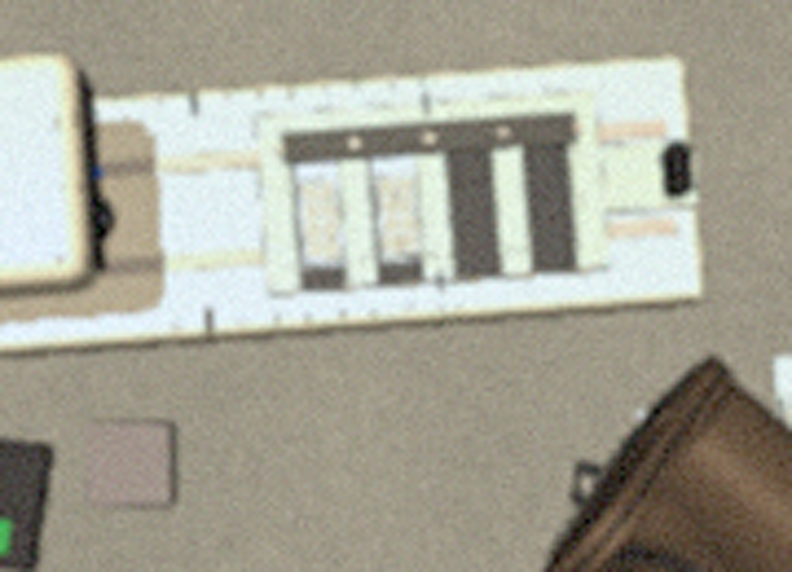

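```bash
python3 -m jog '[{"grip":0.66,"xyz":[-0.001,0.001,0.02],"dr":[0,0,0]},{"grip":0.66,"xyz":[-0.001,0.001,0.028],"dr":[0,0,0]},{"grip":0.66,"xyz":[-0.001,0.001,0.028],"dr":[0,0,0]},{"grip":0.66,"xyz":[-0.001,0.001,0.028],"dr":[0,0,0]},{"grip":1,"xyz":[-0.001,0.001,0.028],"dr":[0,0,0]},{"grip":1,"xyz":[-0.001,0.001,0.028],"dr":[0,0,0]},{"grip":1,"xyz":[-0.001,0.001,0.028],"dr":[0,0,0]},{"grip":1,"xyz":[-0.001,0.001,0.028],"dr":[0,0,0]}]' 40
python3 - <<'E'
from h import *
p=im2w(-.0355,-.1096,.1);s=ctrl.get_state()["eef_pos"];plan((*s[:2],.11,85),(*p,93.1))
E
```

```text
time: 15.75
eef_pos: [0.4181, -0.2354, 0.0084]
tcp_rot: [0.737, 0.675, 0.0, 0.001]
contact_force: [-0.7, 1.3, 5.5]
opening: 0.24
t 15.75 p [ 0.4181 -0.2354  0.0084] hd 84.97 F [-0.7005  1.2813  5.4673] open 0.24
xyz [-0.0001, 0.0001, -0.1016] dr [0.0015, 0.001, -0.0005] rows>= 3
xyz [0.1249, 0.1337, -0.0915] dr [0.0014, 0.0011, -0.1418] rows>= 5
```

```bash
python3 -m jog '[{"grip":1,"xyz":[0,0,-0.03],"dr":[0,0,0]},{"grip":1,"xyz":[0,0,-0.07],"dr":[0,0,0]},{"grip":1,"xyz":[0,0,-0.108],"dr":[0,0,0]},{"grip":1,"xyz":[0.03,0.02,-0.108],"dr":[0,0,-0.07]},{"grip":1,"xyz":[0.06,0.05,-0.105],"dr":[0,0,-0.142]},{"grip":1,"xyz":[0.09,0.08,-0.1],"dr":[0,0,-0.142]},{"grip":1,"xyz":[0.11,0.11,-0.095],"dr":[0,0,-0.142]},{"grip":1,"xyz":[0.125,0.134,-0.092],"dr":[0,0,-0.142]},{"grip":1,"xyz":[0.125,0.134,-0.092],"dr":[0,0,-0.142]},{"grip":1,"xyz":[0.125,0.134,-0.092],"dr":[0,0,-0.142]}]'
python3 - <<'E'
from h import *
plan((*im2w(-.0345,-.1098,.082),93.1))
s=crop("side",(290,170,410,280),5,"s12")
E
```

```text
time: 16.58
eef_pos: [0.562, -0.121, 0.0984]
tcp_rot: [0.687, 0.727, -0.0, -0.001]
contact_force: [0.6, -0.6, 0.2]
opening: 0.238
t 16.58 p [ 0.562  -0.121   0.0984] hd 93.25 F [ 0.5778 -0.625   0.2202] open 0.238
xyz [-0.0018, 0.001, 0.0164] dr [-0.0018, -0.0005, 0.0026] rows>= 1
```

View pics/s12.png

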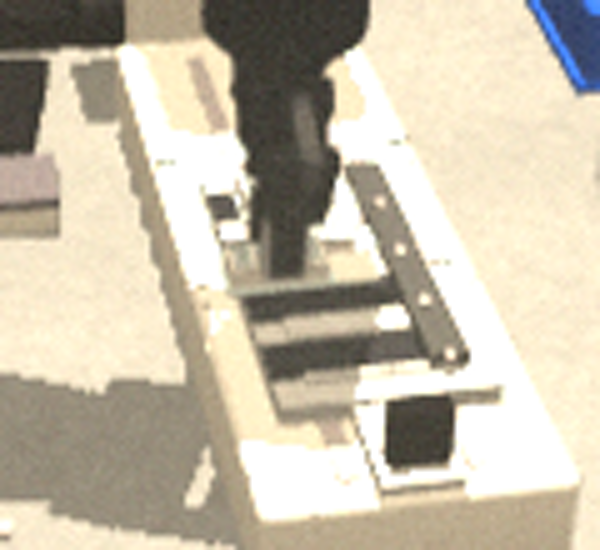

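```bash
python3 -m jog '[{"grip":1,"xyz":[-0.0015,0.0,0.008],"dr":[0,0,0]},{"grip":1,"xyz":[-0.0015,0.0,0.013],"dr":[0,0,0]},{"grip":1,"xyz":[-0.0015,0.0,0.0165],"dr":[0,0,0]},{"grip":1,"xyz":[-0.0015,0.0,0.0165],"dr":[0,0,0]},{"grip":1,"xyz":[-0.0015,0.0,0.0165],"dr":[0,0,0]}]'
python3 - <<'E'
from h import *
plan((*im2w(-.0125,-.1096,.0815),93.1));print(w2im(ctrl.get_state()["eef_pos"]))
s=crop("side",(290,170,410,280),5,"s13")
E
```

```text
time: 17.05
eef_pos: [0.5613, -0.1245, 0.0842]
tcp_rot: [0.688, 0.726, -0.0, -0.0]
contact_force: [-4.0, 1.7, 8.4]
opening: 0.238
t 17.05 p [ 0.5613 -0.1245  0.0842] hd 93.03 F [-4.0322  1.7203  8.4374] open 0.238
xyz [0.0019, 0.0239, 0.0026] dr [-0.0009, 0.0001, -0.0012] rows>= 1
[-0.0364 -0.1114]
```

View pics/s13.png

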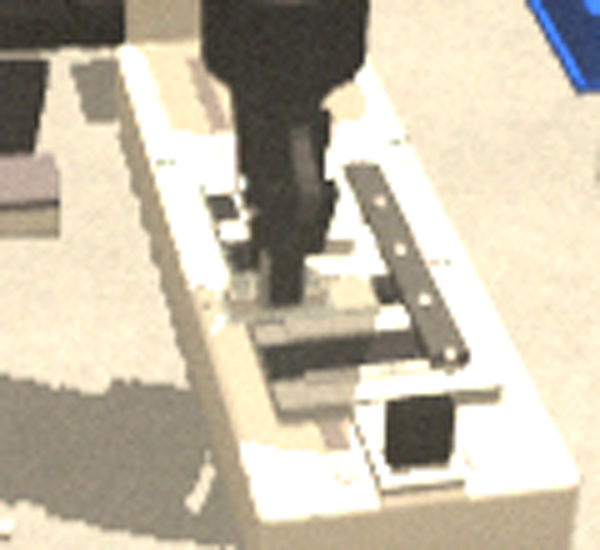

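```bash
python3 -m jog '[{"grip":1,"xyz":[0,0,-0.004],"dr":[0,0,0]},{"grip":1,"xyz":[0.0018,0.0015,-0.004],"dr":[0,0,0]},{"grip":1,"xyz":[0.0018,0.0015,-0.004],"dr":[0,0,0]},{"grip":1,"xyz":[0.0018,0.0015,-0.002],"dr":[0,0,0]},{"grip":1,"xyz":[0.0018,0.0015,0],"dr":[0,0,0]},{"grip":1,"xyz":[0.0018,0.0015,0],"dr":[0,0,0]},{"grip":1,"xyz":[0.0018,0.0015,0],"dr":[0,0,0]}]'
python3 - <<'E'
from h import *
plan((*im2w(-.0125,-.1096,.0815),93.1));print(w2im(ctrl.get_state()["eef_pos"]))
s=crop("side",(290,170,410,280),5,"s14")
E
```

```text
time: 17.68
eef_pos: [0.563, -0.1216, 0.0821]
tcp_rot: [0.688, 0.726, -0.0, -0.001]
contact_force: [-0.4, 0.2, -0.3]
opening: 0.24
t 17.68 p [ 0.563  -0.1216  0.0821] hd 93.11 F [-0.398   0.207  -0.2998] open 0.24
xyz [-0.001, 0.0221, 0.0006] dr [-0.0011, -0.0005, 0.0001] rows>= 1
[-0.0346 -0.1086]
```

View pics/s14.png

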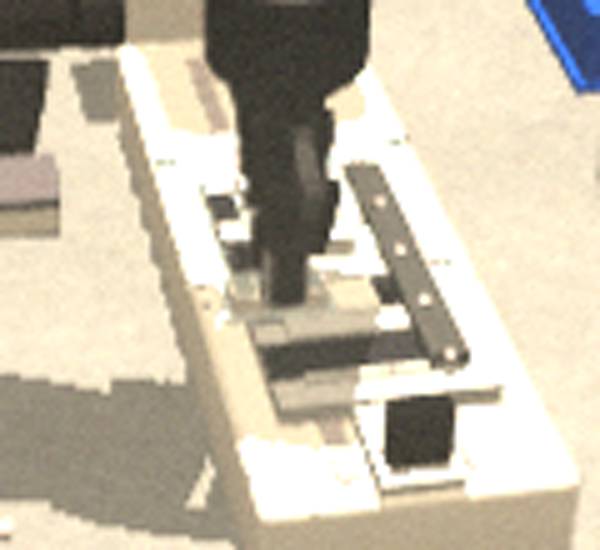

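```bash
python3 -m jog '[{"grip":1,"xyz":[-0.001,0.004,0.001],"dr":[0,0,0]},{"grip":1,"xyz":[-0.001,0.010,0.001],"dr":[0,0,0]},{"grip":1,"xyz":[-0.001,0.016,0.001],"dr":[0,0,0]},{"grip":1,"xyz":[-0.001,0.02,0.001],"dr":[0,0,0]},{"grip":1,"xyz":[-0.001,0.024,0.001],"dr":[0,0,0]},{"grip":1,"xyz":[-0.001,0.027,0.001],"dr":[0,0,0]},{"grip":1,"xyz":[-0.001,0.027,0.001],"dr":[0,0,0]}]'
python3 - <<'E'
from h import *
plan();print(w2im(ctrl.get_state()["eef_pos"]))
E
```

```text
time: 18.32
eef_pos: [0.5872, -0.1214, 0.0815]
tcp_rot: [0.687, 0.727, -0.004, -0.004]
contact_force: [-11.1, -0.9, 7.0]
opening: 0.239
t 18.32 p [ 0.5872 -0.1214  0.0815] hd 93.2 F [-11.0743  -0.9261   6.9787] open 0.239
[-0.0104 -0.1097]
```

```bash
python3 -m jog '[{"grip":1,"xyz":[0,-0.003,0.0],"dr":[0,0,0]},{"grip":0.62,"xyz":[0,-0.003,0.0],"dr":[0,0,0]},{"grip":0.62,"xyz":[0,-0.003,0.0],"dr":[0,0,0]},{"grip":0.62,"xyz":[0,-0.003,-0.01],"dr":[0,0,0]},{"grip":0.62,"xyz":[0,-0.003,-0.04],"dr":[0,0,0]},{"grip":0.62,"xyz":[0,-0.003,-0.05],"dr":[0,0,0]},{"grip":0.62,"xyz":[0,-0.003,-0.05],"dr":[0,0,0]}]'
python3 - <<'E'
from h import *
plan((.4499,-.3295,.13,94),(.4499,-.3295,.035,94))
E
```

```text
time: 18.9
eef_pos: [0.5904, -0.1224, 0.1367]
tcp_rot: [0.688, 0.726, 0.002, 0.004]
contact_force: [0.2, -0.4, -0.4]
opening: 0.382
t 18.9 p [ 0.5904 -0.1224  0.1367] hd 93.12 F [ 0.2394 -0.3607 -0.3658] open 0.382
xyz [-0.1991, -0.1517, 0.0061] dr [0.0085, 0.0038, -0.0154] rows>= 7
xyz [-0.1987, -0.1525, 0.1011] dr [0.0085, 0.0038, -0.0154] rows>= 7
```

```bash
python3 -m jog '[{"grip":0.62,"xyz":[-0.199,-0.149,0.002],"dr":[0,0,-0.015]},{"grip":0.62,"xyz":[-0.199,-0.149,0.002],"dr":[0,0,-0.015]},{"grip":0.62,"xyz":[-0.199,-0.149,0.002],"dr":[0,0,-0.015]},{"grip":0.62,"xyz":[-0.199,-0.149,0.002],"dr":[0,0,-0.015]},{"grip":0.62,"xyz":[-0.199,-0.149,0.002],"dr":[0,0,-0.015]},{"grip":0.62,"xyz":[-0.199,-0.149,0.002],"dr":[0,0,-0.015]},{"grip":0.62,"xyz":[-0.199,-0.149,0.04],"dr":[0,0,-0.015]},{"grip":0.62,"xyz":[-0.199,-0.149,0.08],"dr":[0,0,-0.015]},{"grip":0.62,"xyz":[-0.199,-0.149,0.097],"dr":[0,0,-0.015]},{"grip":0.62,"xyz":[-0.199,-0.149,0.097],"dr":[0,0,-0.015]},{"grip":0.62,"xyz":[-0.199,-0.149,0.097],"dr":[0,0,-0.015]}]'
python3 - <<'E'
from h import *
plan((.4499,-.3295,.006,94))
s=crop("side",(260,210,400,330),5,"s15")
E
```

```text
time: 19.82
eef_pos: [0.4486, -0.3275, 0.0334]
tcp_rot: [0.682, 0.731, 0.0, -0.002]
contact_force: [-0.3, -0.7, 1.4]
opening: 0.377
t 19.82 p [ 0.4486 -0.3275  0.0334] hd 93.96 F [-0.3102 -0.7019  1.4203] open 0.377
xyz [-0.0022, 0.0012, 0.0274] dr [-0.002, -0.0024, -0.0008] rows>= 1
```

View pics/s15.png

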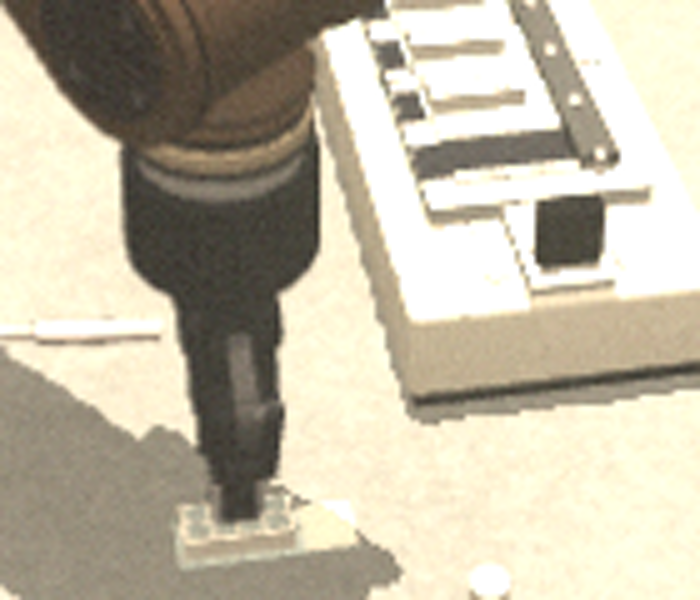

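```bash
python3 -m jog '[{"grip":0.62,"xyz":[-0.002,0.0005,0.02],"dr":[0,0,0]},{"grip":0.62,"xyz":[-0.002,0.0005,0.0275],"dr":[0,0,0]},{"grip":0.62,"xyz":[-0.002,0.0005,0.0275],"dr":[0,0,0]},{"grip":0.62,"xyz":[-0.002,0.0005,0.0275],"dr":[0,0,0]},{"grip":1,"xyz":[-0.002,0.0005,0.0275],"dr":[0,0,0]},{"grip":1,"xyz":[-0.002,0.0005,0.0275],"dr":[0,0,0]},{"grip":1,"xyz":[-0.002,0.0005,0.0275],"dr":[0,0,0]},{"grip":1,"xyz":[-0.002,0.0005,0.0275],"dr":[0,0,0]}]' 40
python3 - <<'E'
from h import *
p=im2w(-.0350,-.1557,.1);s=ctrl.get_state()["eef_pos"];plan((*s[:2],.11,94),(*p,93.1))
E
```

```text
time: 20.53
eef_pos: [0.4509, -0.3309, 0.0089]
tcp_rot: [0.682, 0.731, 0.0, 0.001]
contact_force: [-1.5, 1.5, 5.1]
opening: 0.237
t 20.53 p [ 0.4509 -0.3309  0.0089] hd 93.96 F [-1.5193  1.5048  5.0884] open 0.237
xyz [-0.0002, 0.0002, -0.1011] dr [0.0018, 0.0018, -0.0006] rows>= 3
xyz [0.1539, 0.1253, -0.0912] dr [0.0018, 0.0018, 0.0151] rows>= 6
```

```bash
python3 -m jog '[{"grip":1,"xyz":[0,0,-0.03],"dr":[0,0,0]},{"grip":1,"xyz":[0,0,-0.07],"dr":[0,0,0]},{"grip":1,"xyz":[0.02,0,-0.105],"dr":[0,0,0]},{"grip":1,"xyz":[0.06,0.0,-0.107],"dr":[0,0,0.015]},{"grip":1,"xyz":[0.1,0.02,-0.105],"dr":[0,0,0.015]},{"grip":1,"xyz":[0.13,0.05,-0.1],"dr":[0,0,0.015]},{"grip":1,"xyz":[0.145,0.08,-0.095],"dr":[0,0,0.015]},{"grip":1,"xyz":[0.154,0.11,-0.092],"dr":[0,0,0.015]},{"grip":1,"xyz":[0.154,0.125,-0.092],"dr":[0,0,0.015]},{"grip":1,"xyz":[0.154,0.125,-0.092],"dr":[0,0,0.015]},{"grip":1,"xyz":[0.154,0.125,-0.092],"dr":[0,0,0.015]},{"grip":1,"xyz":[0.154,0.125,-0.092],"dr":[0,0,0.015]}]'
python3 - <<'E'
from h import *
plan((*im2w(-.0350,-.1557,.0825),93.1))
E
```

```text
time: 21.53
eef_pos: [0.563, -0.168, 0.0988]
tcp_rot: [0.688, 0.726, -0.0, -0.001]
contact_force: [-0.9, -0.8, -0.2]
opening: 0.238
t 21.53 p [ 0.563  -0.168   0.0988] hd 93.09 F [-0.8517 -0.7568 -0.227 ] open 0.238
xyz [-0.0007, 0.0021, 0.0163] dr [-0.0016, -0.0006, -0.0003] rows>= 1
```

```bash
python3 -m jog '[{"grip":1,"xyz":[-0.0003,0.001,0.008],"dr":[0,0,0]},{"grip":1,"xyz":[-0.0003,0.001,0.013],"dr":[0,0,0]},{"grip":1,"xyz":[-0.0003,0.001,0.016],"dr":[0,0,0]},{"grip":1,"xyz":[-0.0003,0.001,0.016],"dr":[0,0,0]},{"grip":1,"xyz":[-0.0003,0.001,0.016],"dr":[0,0,0]}]'
python3 - <<'E'
from h import *
plan((*im2w(-.0125,-.1557,.082),93.1));print(w2im(ctrl.get_state()["eef_pos"]))
s=crop("side",(290,170,410,280),5,"s16")
E
```

```text
time: 21.95
eef_pos: [0.5646, -0.1683, 0.083]
tcp_rot: [0.688, 0.726, -0.0, -0.0]
contact_force: [0.5, 0.6, 0.6]
opening: 0.243
t 21.95 p [ 0.5646 -0.1683  0.083 ] hd 93.07 F [0.4547 0.5515 0.5547] open 0.243
xyz [-0.0003, 0.023, 0.001] dr [-0.0006, -0.0003, -0.0005] rows>= 1
[-0.0355 -0.1554]
```

View pics/s16.png

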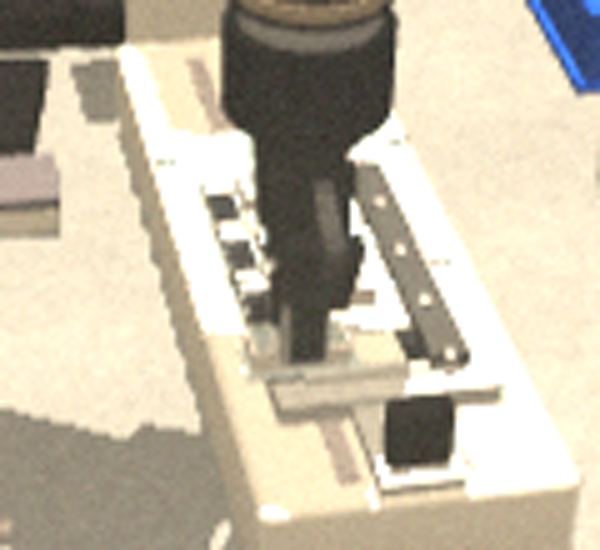

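```bash
python3 -m jog '[{"grip":1,"xyz":[0,0.0,0.001],"dr":[0,0,0]},{"grip":1,"xyz":[0,0.006,0.001],"dr":[0,0,0]},{"grip":1,"xyz":[0,0.012,0.001],"dr":[0,0,0]},{"grip":1,"xyz":[0,0.017,0.001],"dr":[0,0,0]},{"grip":1,"xyz":[0,0.021,0.001],"dr":[0,0,0]},{"grip":1,"xyz":[0,0.025,0.001],"dr":[0,0,0]},{"grip":1,"xyz":[0,0.028,0.001],"dr":[0,0,0]},{"grip":1,"xyz":[0,0.028,0.001],"dr":[0,0,0]}]'
python3 - <<'E'
from h import *
plan();print(w2im(ctrl.get_state()["eef_pos"]))
E
```

```text
time: 22.67
eef_pos: [0.5887, -0.1667, 0.0818]
tcp_rot: [0.687, 0.727, -0.005, -0.006]
contact_force: [-14.7, -2.4, 9.6]
opening: 0.239
t 22.67 p [ 0.5887 -0.1667  0.0818] hd 93.22 F [-14.7499  -2.3581   9.5909] open 0.239
[-0.0113 -0.1551]
```

Home. Release, retreat, and look at everything.

```bash
python3 -m jog '[{"grip":1,"xyz":[0,-0.003,0.0],"dr":[0,0,0]},{"grip":0.62,"xyz":[0,-0.003,0.0],"dr":[0,0,0]},{"grip":0.62,"xyz":[0,-0.003,0.0],"dr":[0,0,0]},{"grip":0.62,"xyz":[0,-0.003,-0.01],"dr":[0,0,0]},{"grip":0.5,"xyz":[0,-0.02,-0.04],"dr":[0,0,0]},{"grip":0.5,"xyz":[0,-0.06,-0.08],"dr":[0,0,0]},{"grip":0.5,"xyz":[0,-0.1,-0.12],"dr":[0,0,0]},{"grip":0.5,"xyz":[0,-0.12,-0.14],"dr":[0,0,0]},{"grip":0.5,"xyz":[0,-0.12,-0.14],"dr":[0,0,0]}]'
python3 - <<'E'
from h import *
plan()
a=np.mean([ctrl.read_camera("top").astype(float) for _ in range(4)],0);np.save("pics/top_c.npy",a)
b=np.mean([ctrl.read_camera("side").astype(float) for _ in range(4)],0);np.save("pics/side_c.npy",b)
crop("top",(120,125,420,255),2.6,"t17",a);crop("top",(300,135,400,200),7.5,"t17z",a,1.1);crop("side",(220,120,400,290),3.4,"s17",b)
E
```

```text
time: 23.42
eef_pos: [0.4729, -0.1739, 0.2279]
tcp_rot: [0.688, 0.726, 0.001, 0.004]
contact_force: [1.2, -0.5, 1.1]
opening: 0.499
t 23.42 p [ 0.4729 -0.1739  0.2279] hd 93.1 F [ 1.1615 -0.5413  1.1449] open 0.499
```

View pics/t17.png

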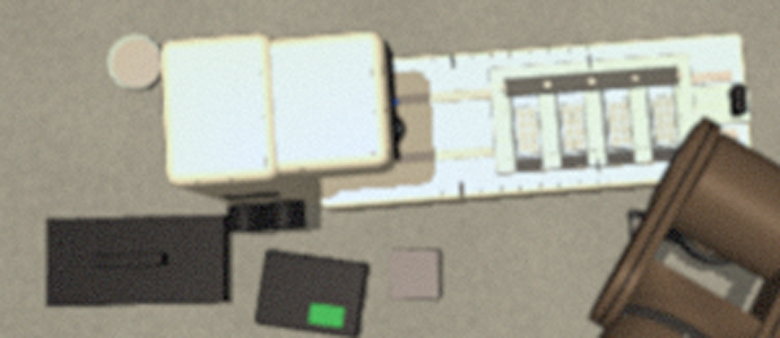

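View pics/t17z.png

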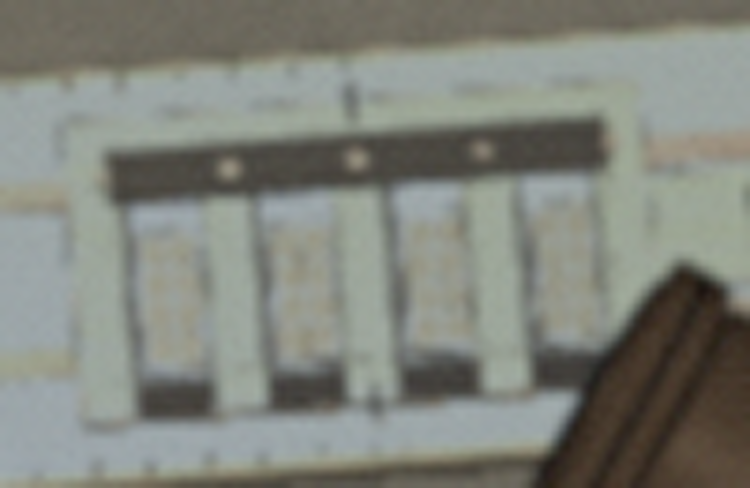

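View pics/s17.png

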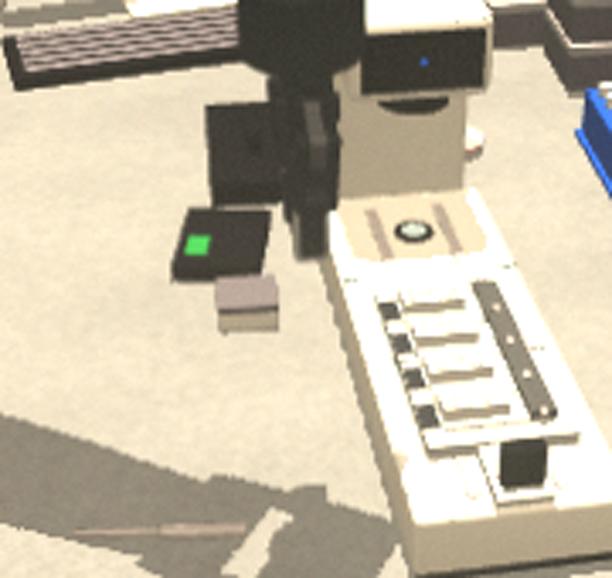

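```bash
cat > shield.py <<'E'
from h import *
import sys
def shield(a,box=(120,195,225,255),zt=.025,dbg=None):
    u=cv2.GaussianBlur(up(a,box).mean(2),(0,0),2);m=(u<68).astype(np.uint8)*255
    m=cv2.morphologyEx(m,cv2.MORPH_OPEN,np.ones((61,61),np.uint8))
    cs,_=cv2.findContours(m,cv2.RETR_EXTERNAL,cv2.CHAIN_APPROX_NONE);c=max(cs,key=cv2.contourArea)
    P=unup(c[:,0],box);(cx,cy),(w,h),an=cv2.minAreaRect(P.astype(np.float32))
    q=cv2.boxPoints(((cx,cy),(w,h),an));print("rect px",(cx,cy),(w,h),an);print(q.round(1).tolist())
    L=P[P[:,0]<P[:,0].min()+3].mean(0)
    for nm,z in(("z0",0.),("zt",zt)): print(nm,plane("top",q,z)[:,:2].round(4).tolist())
    # yaw from long edges at zt
    xs=P[:,0];mid=(xs>xs.min()+8)&(xs<xs.max()-8)
    for lab,sel in(("up",mid&(P[:,1]<cy)),("dn",mid&(P[:,1]>cy))):
        W=plane("top",P[sel],zt)[:,:2];l=cv2.fitLine(W.astype(np.float32),cv2.DIST_HUBER,0,1e-4,1e-5).ravel();print(lab,"yaw of y-axis",np.degrees(np.arctan2(l[1],l[0]))%180-90,"pt",l[2:])
    Lw=plane("top",P[(P[:,0]<xs.min()+2)],zt)[:,:2].mean(0);Rw=plane("top",P[(P[:,0]>xs.max()-2)],0)[:,:2].mean(0)
    print("left edge",Lw,"right edge(z0)",Rw,"width",Lw[1]-Rw[1],"ymid",(Lw[1]+Rw[1])/2)
if __name__=="__main__":
    a=np.load(sys.argv[1]);shield(a)
    crop("top",(125,195,215,250),8,"shz",a,2.5)
E
python3 shield.py pics/top_c.npy
```

```text
rect px (180.84326171875, 218.6501007080078) (46.706722259521484, 88.11470794677734) 88.82605743408203
[[136.3000030517578, 196.1999969482422], [224.39999389648438, 194.39999389648438], [225.39999389648438, 241.10000610351562], [137.3000030517578, 242.89999389648438]]
z0 [[0.5436, 0.4895], [0.5431, 0.2427], [0.4137, 0.2408], [0.4137, 0.4856]]
zt [[0.541, 0.4799], [0.5406, 0.2377], [0.4137, 0.2358], [0.4136, 0.476]]
up yaw of y-axis 0.8432617 pt [0.5076 0.368 ]
dn yaw of y-axis 1.6707001 pt [0.4155 0.3608]
left edge [0.4609 0.4762] right edge(z0) [0.515  0.2432] width 0.23295951780275354 ymid 0.3597289018700721
```

View pics/shz.png

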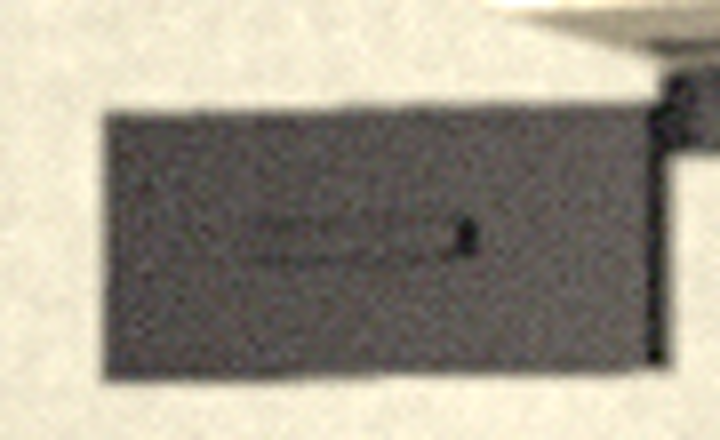

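Run:
```python
from h import *
f=lambda p:unup(np.array(p),(125,195),8)
q=f([(106,113),(652,104),(648,367),(104,380)]);W=plane("top",q,.025)[:,:2];print(W,W.mean(0))
print(np.linalg.norm(W[0]-W[1]),np.linalg.norm(W[0]-W[3]))
d=(W[0]-W[1]+W[3]-W[2]);print("yaw",np.degrees(np.arctan2(d[1],d[0]))-90)
print("right z0",plane("top",f([(668,240)]),0)[:,:2])
print("handle end",plane("top",f([(475,238)]),.025)[:,:2],plane("top",f([(457,238)]),.047)[:,:2], "handle mid top", plane("top",f([(350,240)]),.047)[:,:2])
```

```text
[[0.5067 0.4754]
 [0.5057 0.288 ]
 [0.4165 0.2896]
 [0.4159 0.4752]] [0.4612 0.382 ]
0.18738519762064465 0.09081884580176738
yaw -0.05491241582092243
right z0 [[0.4603 0.2885]]
handle end [[0.4614 0.3485]] [[0.4607 0.3483]] handle mid top [[0.4608 0.3842]]
```

Run:
```python
from h import *
plan((.43,.1,.22,0.0),(.461,.383,.14,0))
```

```text
t 23.82 p [ 0.4733 -0.1727  0.2206] hd 93.14 F [-0.8751 -0.2882 -1.5966] open 0.503
xyz [0.2746, -0.0283, 0.0012] dr [-0.0034, 0.0006, 1.6256] rows>= 14
xyz [0.5554, 0.0184, 0.0816] dr [-0.0034, 0.0006, 1.6256] rows>= 14
```

```bash
python3 -m jog '[{"grip":0.5,"xyz":[0.04,-0.02,0],"dr":[0,0,1.6]},{"grip":0.5,"xyz":[0.08,-0.028,0],"dr":[0,0,1.6]},{"grip":0.5,"xyz":[0.12,-0.028,0],"dr":[0,0,1.6]},{"grip":0.5,"xyz":[0.15,-0.028,0],"dr":[0,0,1.6]},{"grip":0.5,"xyz":[0.18,-0.028,0],"dr":[0,0,1.6]},{"grip":0.5,"xyz":[0.2,-0.028,0],"dr":[0,0,1.6]},{"grip":0.5,"xyz":[0.22,-0.028,0],"dr":[0,0,1.6]},{"grip":0.5,"xyz":[0.24,-0.028,0],"dr":[0,0,1.6]},{"grip":0.5,"xyz":[0.26,-0.028,0],"dr":[0,0,1.6]},{"grip":0.5,"xyz":[0.275,-0.028,0],"dr":[0,0,1.6]},{"grip":0.5,"xyz":[0.275,-0.028,0],"dr":[0,0,1.6]},{"grip":0.5,"xyz":[0.275,-0.028,0],"dr":[0,0,1.6]}]' 60
python3 - <<'E'
from h import *
plan((.461,.383,.14,0))
a=np.mean([ctrl.read_camera("top").astype(float) for _ in range(3)],0);np.save("pics/top_d.npy",a)
crop("top",(125,195,215,250),8,"shz2",a,2.5)
E
```

```text
time: 24.82
eef_pos: [0.4301, 0.1012, 0.2211]
tcp_rot: [0.996, 0.084, -0.001, -0.0]
contact_force: [0.7, 0.6, -0.1]
opening: 0.5
t 24.82 p [0.4301 0.1012 0.2211] hd 9.65 F [ 0.7254  0.6051 -0.0714] open 0.5
xyz [0.0779, -0.2726, 0.081] dr [-0.0003, 0.0026, 0.1684] rows>= 8
```

View pics/shz2.png

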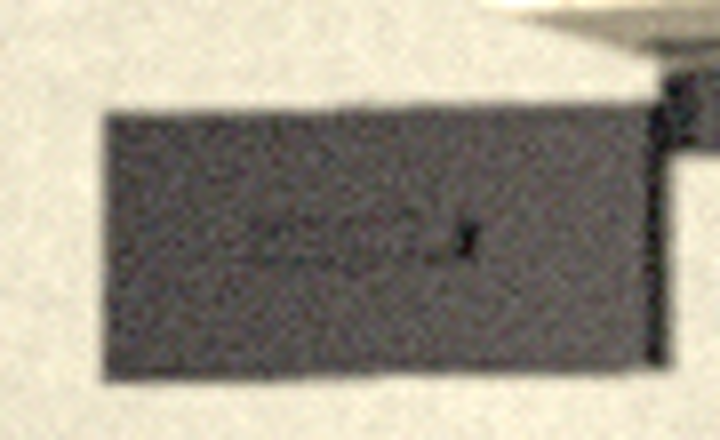

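Run:
```python
from h import *
plan((.41,.2,.22,0.0),(.41,.30,.2,0),(.461,.383,.12,0))
```

```text
t 24.97 p [0.4303 0.1003 0.2213] hd 10.06 F [0.3642 0.5363 0.4905] open 0.501
xyz [-0.0025, -0.1017, 0.0014] dr [-0.0002, 0.0021, 0.1756] rows>= 3
xyz [0.015, -0.2002, 0.0214] dr [-0.0002, 0.0021, 0.1756] rows>= 5
xyz [0.0799, -0.273, 0.1013] dr [-0.0002, 0.0021, 0.1756] rows>= 8
```

```bash
python3 -m jog '[{"grip":0.5,"xyz":[-0.002,-0.04,0],"dr":[0,0,0.1]},{"grip":0.5,"xyz":[-0.002,-0.08,0],"dr":[0,0,0.176]},{"grip":0.5,"xyz":[-0.002,-0.102,0],"dr":[0,0,0.176]},{"grip":0.5,"xyz":[0.005,-0.14,0],"dr":[0,0,0.176]},{"grip":0.5,"xyz":[0.01,-0.175,0.01],"dr":[0,0,0.176]},{"grip":0.5,"xyz":[0.015,-0.2,0.02],"dr":[0,0,0.176]},{"grip":0.5,"xyz":[0.04,-0.23,0.03],"dr":[0,0,0.176]},{"grip":0.5,"xyz":[0.06,-0.25,0.06],"dr":[0,0,0.176]},{"grip":0.5,"xyz":[0.08,-0.273,0.09],"dr":[0,0,0.176]},{"grip":0.5,"xyz":[0.08,-0.273,0.11],"dr":[0,0,0.176]},{"grip":0.5,"xyz":[0.08,-0.273,0.11],"dr":[0,0,0.176]},{"grip":0.5,"xyz":[0.08,-0.273,0.11],"dr":[0,0,0.176]}]'
python3 - <<'E'
from h import *
plan((.461,.3832,.08,0),(.461,.3832,.031,0))
b=crop("side",(250,110,390,220),5,"s20")
E
```

```text
time: 25.97
eef_pos: [0.4613, 0.3819, 0.11]
tcp_rot: [1.0, -0.001, -0.002, 0.001]
contact_force: [-0.1, -0.2, -0.0]
opening: 0.499
t 25.97 p [0.4613 0.3819 0.11  ] hd -0.12 F [-0.0964 -0.1623 -0.0018] open 0.499
xyz [-0.0002, -0.0014, 0.03] dr [0.0028, 0.0046, -0.0022] rows>= 1
xyz [0.0, -0.0015, 0.079] dr [0.0028, 0.0046, -0.0022] rows>= 2
```

View pics/s20.png

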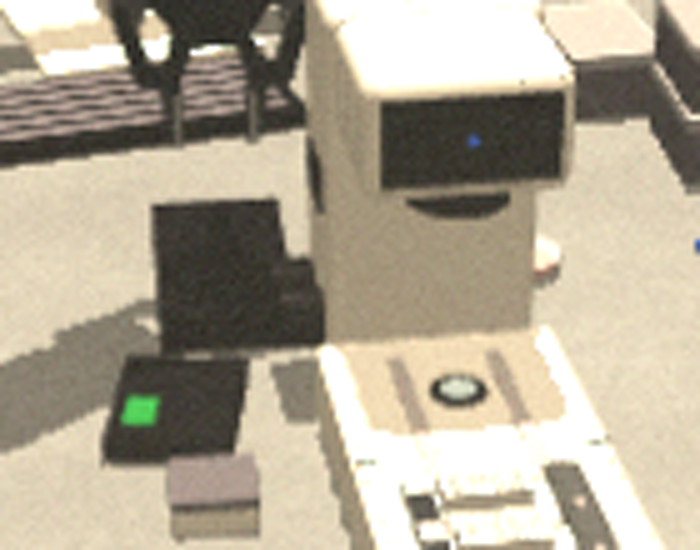

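```bash
python3 -m jog '[{"grip":0.5,"xyz":[0,-0.0015,0.04],"dr":[0,0,0]},{"grip":0.5,"xyz":[0,-0.0015,0.07],"dr":[0,0,0]},{"grip":0.5,"xyz":[0,-0.0015,0.08],"dr":[0,0,0]},{"grip":0.5,"xyz":[0,-0.0015,0.08],"dr":[0,0,0]},{"grip":1,"xyz":[0,-0.0015,0.08],"dr":[0,0,0]},{"grip":1,"xyz":[0,-0.0015,0.08],"dr":[0,0,0]},{"grip":1,"xyz":[0,-0.0015,0.08],"dr":[0,0,0]},{"grip":1,"xyz":[0,-0.0015,0.08],"dr":[0,0,0]},{"grip":1,"xyz":[0,-0.0015,0.08],"dr":[0,0,0]}]' 60
python3 - <<'E'
from h import *
plan()
E
```

```text
time: 26.77
eef_pos: [0.4647, 0.3852, 0.0358]
tcp_rot: [1.0, -0.002, 0.002, -0.001]
contact_force: [-0.0, -1.0, 7.4]
opening: 0.144
t 26.77 p [0.4647 0.3852 0.0358] hd -0.22 F [-0.0033 -0.9587  7.4492] open 0.144
```

```bash
python3 -m jog '[{"grip":1,"xyz":[0,0,-0.02],"dr":[0,0,0]},{"grip":1,"xyz":[-0.005,-0.005,-0.05],"dr":[0,0,0]},{"grip":1,"xyz":[-0.01,-0.01,-0.08],"dr":[0,0,0]},{"grip":1,"xyz":[-0.02,-0.01,-0.11],"dr":[0,0,0]},{"grip":1,"xyz":[-0.04,0,-0.12],"dr":[0,0,0]},{"grip":1,"xyz":[-0.05,0,-0.12],"dr":[0,0,0]},{"grip":1,"xyz":[-0.05,0,-0.12],"dr":[0,0,0]}]'
python3 - <<'E'
from h import *
s=ctrl.get_state()["eef_pos"];print(im2w(.001,-.0866,.1088))
plan((.415,.30,.156,0),(.425,0.1,.156,1.5),(.43,-.09,.156,3.1),(*im2w(.001,-.0866,.14),3.09))
b=crop("side",(210,60,400,220),4,"s21");a=crop("top",(100,125,420,265),2.4,"t21")
E
```

```text
time: 27.35
eef_pos: [0.4108, 0.3844, 0.1529]
tcp_rot: [1.0, -0.002, 0.0, -0.0]
contact_force: [-0.5, -0.4, -2.1]
opening: 0.143
[ 0.5973 -0.0977  0.1088]
t 27.35 p [0.4108 0.3844 0.1529] hd -0.18 F [-0.5072 -0.4228 -2.0623] open 0.143
xyz [0.0044, 0.0844, -0.0031] dr [-0.0007, -0.0003, -0.0032] rows>= 3
xyz [0.0151, 0.2843, -0.0033] dr [-0.0007, -0.0003, -0.0294] rows>= 7
xyz [0.0207, 0.4743, -0.0034] dr [-0.0007, -0.0003, -0.0573] rows>= 12
xyz [0.188, 0.4814, 0.0126] dr [-0.0007, -0.0003, -0.0571] rows>= 13
```

View pics/s21.png

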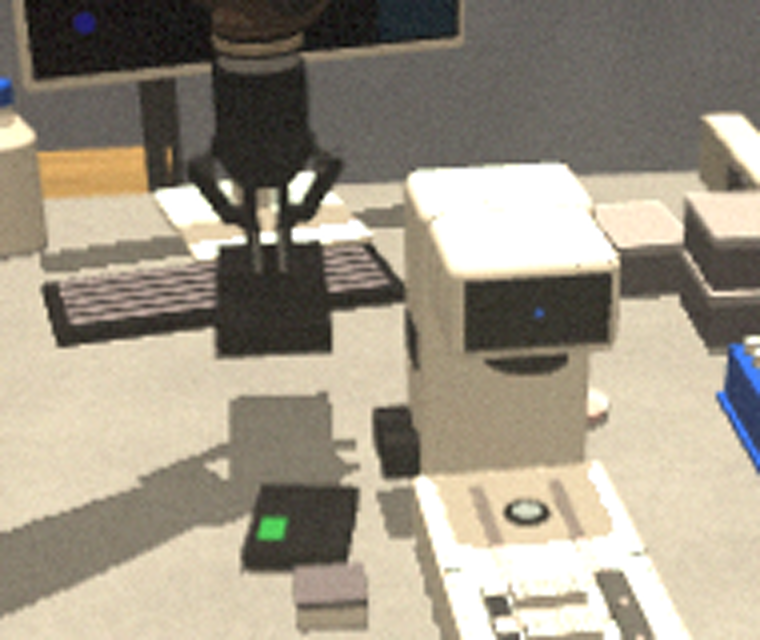

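View pics/t21.png

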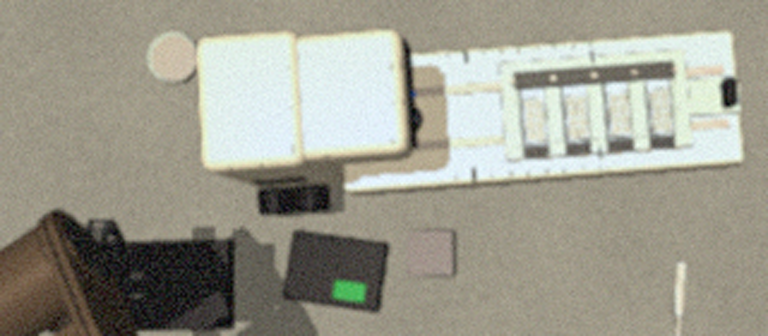

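```bash
python3 -m jog '[{"grip":1,"xyz":[0.004,0.035,-0.004],"dr":[0,0,0]},{"grip":1,"xyz":[0.004,0.075,-0.004],"dr":[0,0,0]},{"grip":1,"xyz":[0.005,0.115,-0.004],"dr":[0,0,-0.005]},{"grip":1,"xyz":[0.007,0.155,-0.004],"dr":[0,0,-0.01]},{"grip":1,"xyz":[0.009,0.195,-0.004],"dr":[0,0,-0.015]},{"grip":1,"xyz":[0.011,0.235,-0.004],"dr":[0,0,-0.02]},{"grip":1,"xyz":[0.013,0.275,-0.004],"dr":[0,0,-0.03]},{"grip":1,"xyz":[0.015,0.315,-0.004],"dr":[0,0,-0.04]},{"grip":1,"xyz":[0.017,0.355,-0.004],"dr":[0,0,-0.05]},{"grip":1,"xyz":[0.019,0.395,-0.004],"dr":[0,0,-0.057]},{"grip":1,"xyz":[0.02,0.435,-0.004],"dr":[0,0,-0.057]},{"grip":1,"xyz":[0.021,0.465,-0.004],"dr":[0,0,-0.057]}]'
python3 - <<'E'
from h import *
plan((.52,-.095,.156,3.09),(*im2w(.001,-.0866,.145),3.09))
E
```

```text
time: 28.45
eef_pos: [0.4313, -0.0839, 0.1552]
tcp_rot: [1.0, 0.025, -0.001, 0.0]
contact_force: [1.3, -0.2, -1.0]
opening: 0.143
t 28.45 p [ 0.4313 -0.0839  0.1552] hd 2.92 F [ 1.2518 -0.1615 -1.0333] open 0.143
xyz [0.0881, 0.0156, -0.0009] dr [0.0, 0.0014, -0.003] rows>= 3
xyz [0.1652, 0.0222, 0.01] dr [0.0, 0.0014, -0.003] rows>= 5
```

```bash
python3 -m jog '[{"grip":1,"xyz":[0.035,0.01,0],"dr":[0,0,-0.003]},{"grip":1,"xyz":[0.07,0.016,0],"dr":[0,0,-0.003]},{"grip":1,"xyz":[0.105,0.018,0],"dr":[0,0,-0.003]},{"grip":1,"xyz":[0.14,0.02,0.005],"dr":[0,0,-0.003]},{"grip":1,"xyz":[0.16,0.02,0.01],"dr":[0,0,-0.003]},{"grip":1,"xyz":[0.163,0.02,0.01],"dr":[0,0,-0.003]},{"grip":1,"xyz":[0.163,0.02,0.01],"dr":[0,0,-0.003]},{"grip":1,"xyz":[0.163,0.02,0.01],"dr":[0,0,-0.003]},{"grip":1,"xyz":[0.163,0.02,0.01],"dr":[0,0,-0.003]}]'
python3 - <<'E'
from h import *
plan((*im2w(.001,-.0866,.13),3.09));print(w2im(ctrl.get_state()["eef_pos"]))
b=crop("side",(290,150,430,290),4.2,"s22");a=crop("top",(250,125,430,255),4.2,"t22")
E
```

```text
time: 29.2
eef_pos: [0.5942, -0.0921, 0.1457]
tcp_rot: [1.0, 0.028, -0.001, -0.0]
contact_force: [-0.8, 0.4, -2.3]
opening: 0.142
t 29.2 p [ 0.5942 -0.0921  0.1457] hd 3.19 F [-0.8274  0.3617 -2.2952] open 0.142
xyz [0.0028, 0.0057, 0.0157] dr [-0.0005, 0.0017, 0.0017] rows>= 1
[-0.0018 -0.0809]
```

View pics/s22.png

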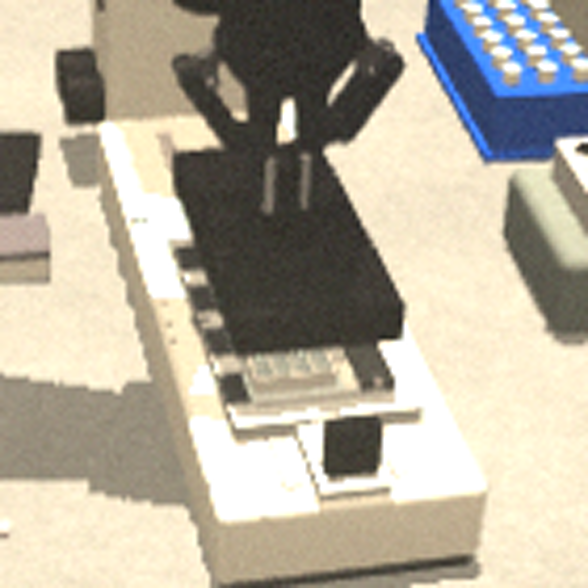

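View pics/t22.png

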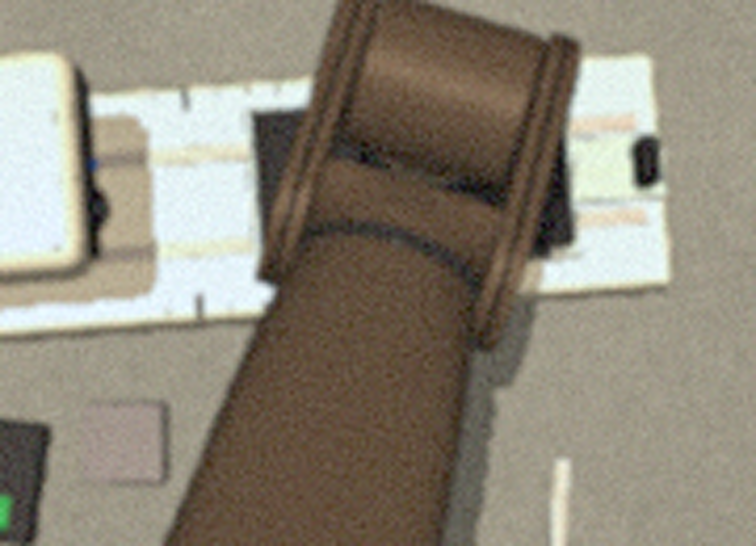

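Run:
```python
from h import *
a=np.mean([ctrl.read_camera("top").astype(float) for _ in range(4)],0);np.save("pics/top_e.npy",a)
crop("top",(300,140,400,200),7.5,"t23",a,2);plan()
```

```text
t 29.5 p [ 0.5951 -0.0922  0.1468] hd 3.2 F [-0.3831  0.5243 -0.609 ] open 0.14
```

View pics/t23.png

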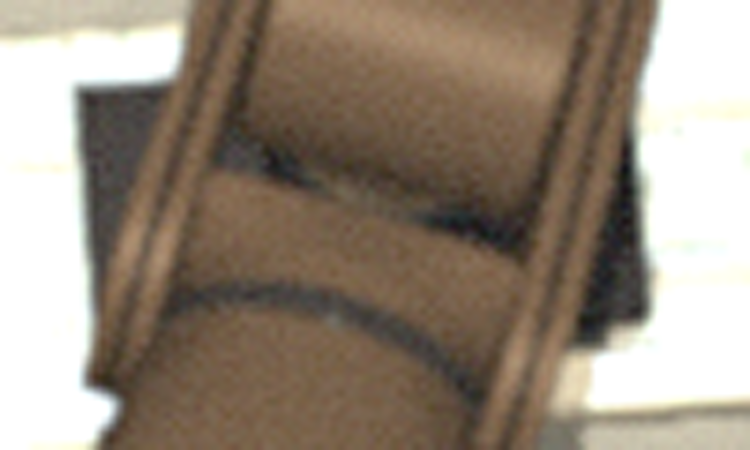

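Run:
```python
from h import *
q=unup(np.array([(77,90),(650,320),(86,190),(641,210)]),(300,140),7.5)
W=plane("top",q,.136);I=np.array([w2im(w) for w in W]);print(I*1000)
print("centre TL/BR",I[:2].mean(0)*1000,"y mid",I[2:,1].mean()*1000,"tool",w2im(ctrl.get_state()["eef_pos"])*1000)
```

```text
[[  41.517     9.4254]
 [ -50.2465 -174.8709]
 [   7.5836    8.9364]
 [ -13.2191 -175.1385]]
centre TL/BR [ -4.3648 -82.7227] y mid -83.10102338226267 tool [ -0.8934 -81.004 ]
```

Run:
```python
from h import *
a=np.mean([ctrl.read_camera("side").astype(float) for _ in range(4)],0);np.save("pics/side_e.npy",a)
crop("side",(325,195,415,265),8,"s23",a,1.6);plan()
```

```text
t 29.7 p [ 0.5954 -0.0921  0.1465] hd 3.2 F [ 0.0831  0.5412 -1.2125] open 0.143
```

View pics/s23.png

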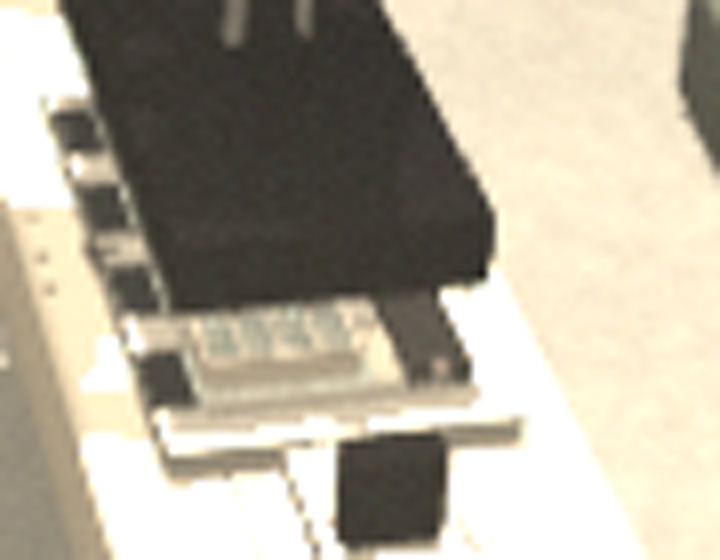

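Run:
```python
from h import *
f=lambda p:unup(np.array(p),(325,195),8)
for z,p in((.1107,[(170,309),(487,282)]),(.1357,[(493,212),(166,245)]),(.073,[(167,455),(521,420)]),(.101,[(340,447),(446,434)])):
    I=np.array([w2im(w) for w in plane("side",f(p),z)])*1000;print(z,I.round(1).tolist(),"mid",I.mean(0).round(1),"len",np.linalg.norm(I[0]-I[1]).round(1))
```

```text
0.1107 [[-48.4, -171.6], [44.8, -174.3]] mid [  -1.8 -172.9] len 93.2
0.1357 [[44.3, -175.0], [-51.0, -175.3]] mid [  -3.3 -175.2] len 95.4
0.073 [[-52.4, -190.5], [52.7, -192.1]] mid [   0.2 -191.3] len 105.1
0.101 [[-12.9, -229.9], [17.4, -229.3]] mid [   2.2 -229.6] len 30.3
```

```bash
python3 -m jog '[{"grip":1,"xyz":[0.0042,0.0036,0.0],"dr":[0,0,0.002]},{"grip":1,"xyz":[0.0042,0.0036,0.01],"dr":[0,0,0.002]},{"grip":1,"xyz":[0.0042,0.0036,0.02],"dr":[0,0,0.002]},{"grip":1,"xyz":[0.0042,0.0036,0.024],"dr":[0,0,0.002]},{"grip":1,"xyz":[0.0042,0.0036,0.024],"dr":[0,0,0.002]},{"grip":1,"xyz":[0.0042,0.0036,0.024],"dr":[0,0,0.002]}]'
python3 - <<'E'
from h import *
a=np.mean([ctrl.read_camera("side").astype(float) for _ in range(3)],0);t=np.mean([ctrl.read_camera("top").astype(float) for _ in range(3)],0)
crop("side",(325,195,415,265),8,"s24",a,1.6);crop("top",(300,140,400,200),7.5,"t24",t,2);plan();print(w2im(ctrl.get_state()["eef_pos"])*1000)
E
```

```text
time: 30.2
eef_pos: [0.5992, -0.0953, 0.1211]
tcp_rot: [1.0, 0.027, -0.001, -0.0]
contact_force: [0.4, -0.4, -0.6]
opening: 0.141
t 30.5 p [ 0.6001 -0.0955  0.1229] hd 3.09 F [-0.0425  0.017  -0.5333] open 0.143
[  3.9151 -84.6346]
```

View pics/s24.png

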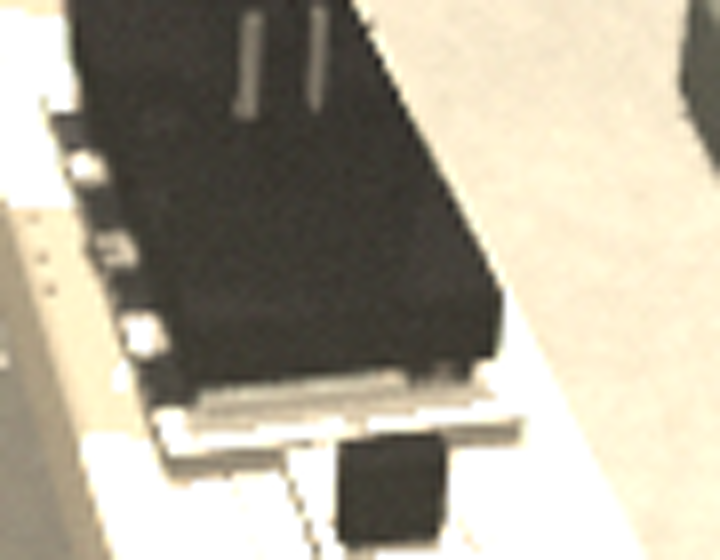

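View pics/t24.png

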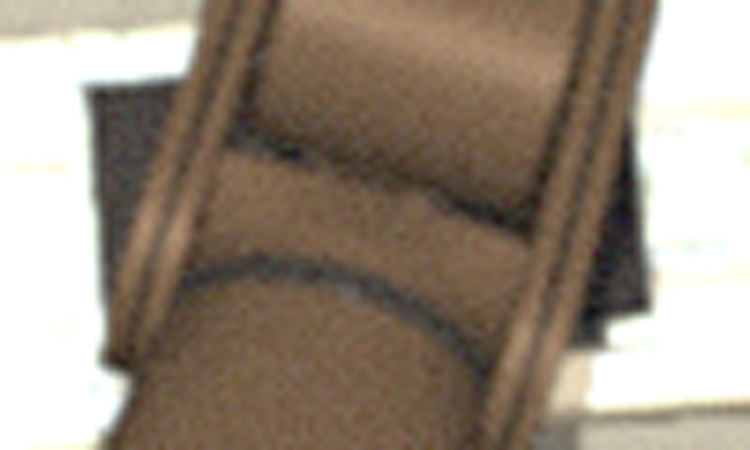

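Run:
```python
from h import *
zb=.1229-.0358
f=lambda p:unup(np.array(p),(325,195),8)
for z,p in((zb,[(190,380),(494,357)]),(zb+.025,[(502,290)])):
    I=np.array([w2im(w) for w in plane("side",f(p),z)])*1000;print("side",z,I.round(1).tolist(),"mid",I.mean(0).round(1))
q=unup(np.array([(88,88),(651,312)]),(300,140),7.5);I=np.array([w2im(w) for w in plane("top",q,zb+.025)])*1000;print("top",I,I.mean(0))
```

```text
side 0.0871 [[-42.6, -174.9], [47.2, -179.3]] mid [   2.3 -177.1]
side 0.1121 [[47.2, -180.7]] mid [  47.2 -180.7]
top [[  46.4055    5.8286]
 [ -44.9062 -178.9555]] [  0.7497 -86.5634]
```

```bash
python3 -m jog '[{"grip":1,"xyz":[-0.0005,0.0,0.004],"dr":[0,0,0]},{"grip":1,"xyz":[-0.0005,0.0,0.007],"dr":[0,0,0]},{"grip":1,"xyz":[-0.0005,0.0,0.009],"dr":[0,0,0]},{"grip":1,"xyz":[-0.0005,0.0,0.011],"dr":[0,0,0]},{"grip":1,"xyz":[-0.0005,0.0,0.011],"dr":[0,0,0]}]'
python3 - <<'E'
from h import *
plan();print(w2im(ctrl.get_state()["eef_pos"])*1000)
E
```

```text
time: 30.92
eef_pos: [0.5989, -0.0954, 0.1105]
tcp_rot: [1.0, 0.027, -0.001, -0.0]
contact_force: [-0.5, -0.5, -0.8]
opening: 0.143
t 30.92 p [ 0.5989 -0.0954  0.1105] hd 3.09 F [-0.5473 -0.4515 -0.8041] open 0.143
[  2.6668 -84.3989]
```

```bash
python3 -m jog '[{"grip":1,"xyz":[0,0.0,0.001],"dr":[0,0,0]},{"grip":1,"xyz":[0,0.0,0.002],"dr":[0,0,0]},{"grip":1,"xyz":[0,0.0,0.003],"dr":[0,0,0]},{"grip":1,"xyz":[0,0.0,0.003],"dr":[0,0,0]},{"grip":1,"xyz":[0,0.0,0.003],"dr":[0,0,0]}]'
python3 - <<'E'
from h import *
plan();print(w2im(ctrl.get_state()["eef_pos"])*1000)
a=np.mean([ctrl.read_camera("side").astype(float) for _ in range(3)],0);crop("side",(325,175,415,265),6.5,"s25",a,1.6)
E
```

```text
time: 31.33
eef_pos: [0.5995, -0.0956, 0.1088]
tcp_rot: [1.0, 0.027, 0.0, 0.0]
contact_force: [-0.9, 0.2, 1.8]
opening: 0.141
t 31.33 p [ 0.5995 -0.0956  0.1088] hd 3.09 F [-0.9153  0.1656  1.7672] open 0.141
[  3.3194 -84.6409]
```

View pics/s25.png

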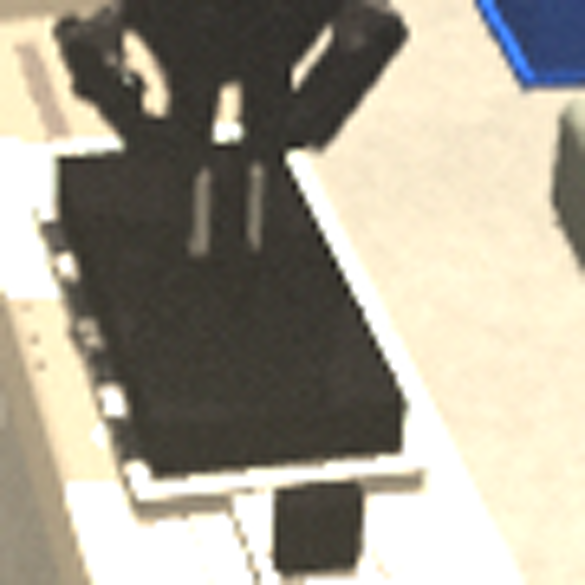

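```bash
python3 -m jog '[{"grip":1,"xyz":[0,0.0,-0.002],"dr":[0,0,0]},{"grip":0.6,"xyz":[0,0.0,-0.002],"dr":[0,0,0]},{"grip":0.6,"xyz":[0,0.0,-0.002],"dr":[0,0,0]},{"grip":0.5,"xyz":[0,0.0,-0.002],"dr":[0,0,0]},{"grip":0.5,"xyz":[0,0.0,-0.01],"dr":[0,0,0]},{"grip":0.5,"xyz":[0,0.0,-0.04],"dr":[0,0,0]},{"grip":0.5,"xyz":[0,0.0,-0.08],"dr":[0,0,0]},{"grip":0.5,"xyz":[-0.03,0.03,-0.1],"dr":[0,0,0]},{"grip":0.5,"xyz":[-0.07,0.06,-0.1],"dr":[0,0,0]},{"grip":0.5,"xyz":[-0.1,0.09,-0.1],"dr":[0,0,0]},{"grip":0.5,"xyz":[-0.13,0.12,-0.1],"dr":[0,0,0]},{"grip":0.5,"xyz":[-0.13,0.12,-0.1],"dr":[0,0,0]}]' 40
python3 - <<'E'
from h import *
plan((*im2w(0,-.2315,.15),93.1))
a=np.mean([ctrl.read_camera("side").astype(float) for _ in range(3)],0);crop("side",(305,155,415,265),5.5,"s26",a,1.6)
t=np.mean([ctrl.read_camera("top").astype(float) for _ in range(3)],0);np.save("pics/top_f.npy",t);crop("top",(290,135,420,205),6,"t26",t,1.4)
E
```

```text
time: 32.48
eef_pos: [0.4734, -0.2251, 0.2093]
tcp_rot: [1.0, 0.026, -0.0, 0.001]
contact_force: [-0.1, -0.6, -0.9]
opening: 0.505
t 32.48 p [ 0.4734 -0.2251  0.2093] hd 2.93 F [-0.1268 -0.5502 -0.8549] open 0.505
xyz [0.1297, 0.0239, 0.0594] dr [0.0015, 0.0018, -1.5737] rows>= 13
```

View pics/s26.png

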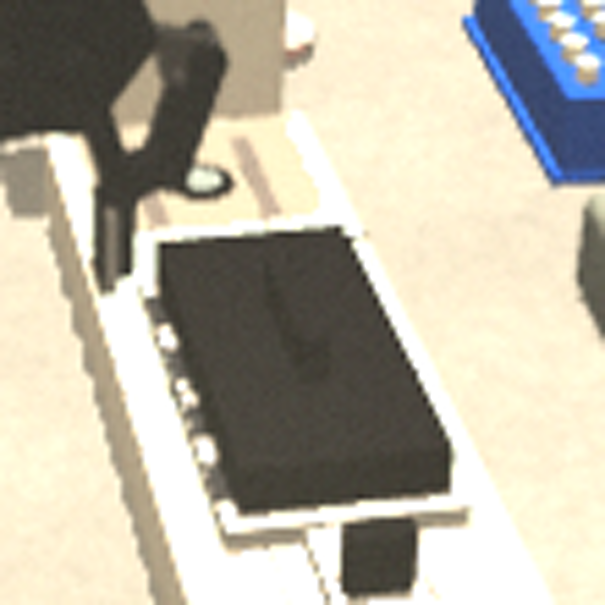

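View pics/t26.png

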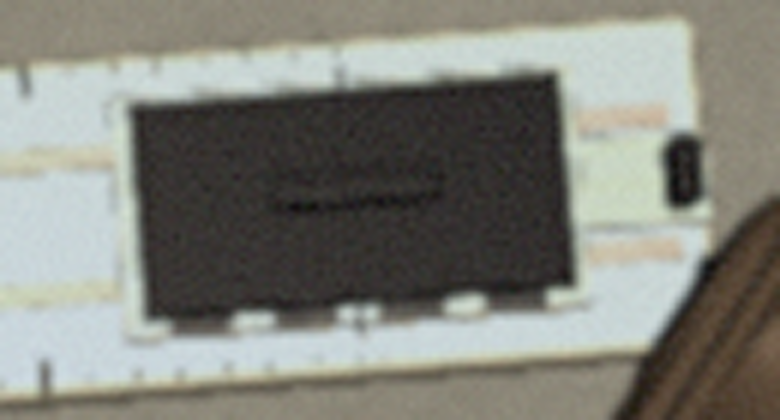

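Run:
```python
from h import *
s=unup(np.array([(160,243),(345,229),(452,447),(236,470)]),(305,155),5.5)
t=unup(np.array([(147,317),(134,106),(556,75),(577,290)]),(290,135),6)
X=tri(s,t);print(np.c_[X,[w2im(x[:2]) for x in X]]);I=np.array([w2im(w) for w in plane("top",t,.098)])*1000;print(I,I.mean(0))
```

```text
[[ 0.5474 -0.008   0.0966  0.0022 -0.0441  0.0056]
 [ 0.6391 -0.0043  0.096   0.0018  0.0477  0.0043]
 [ 0.6483 -0.1871  0.0962  0.0013  0.0471 -0.1787]
 [ 0.5547 -0.1929  0.0965  0.0018 -0.0467 -0.1794]]
[[ -45.2906    5.7658]
 [  46.4504    4.4947]
 [  46.1114 -178.2628]
 [ -47.7138 -179.0455]] [ -0.1107 -86.762 ]
```

```bash
python3 -m jog '[{"grip":0.6,"xyz":[0.01,0.024,0],"dr":[0,0,-1.574]},{"grip":0.6,"xyz":[0.02,0.024,0],"dr":[0,0,-1.574]},{"grip":0.6,"xyz":[0.03,0.024,0],"dr":[0,0,-1.574]},{"grip":0.6,"xyz":[0.04,0.024,0],"dr":[0,0,-1.574]},{"grip":0.6,"xyz":[0.05,0.024,0],"dr":[0,0,-1.574]},{"grip":0.6,"xyz":[0.06,0.024,0],"dr":[0,0,-1.574]},{"grip":0.6,"xyz":[0.08,0.024,0],"dr":[0,0,-1.574]},{"grip":0.6,"xyz":[0.09,0.024,0],"dr":[0,0,-1.574]},{"grip":0.6,"xyz":[0.1,0.024,0],"dr":[0,0,-1.574]},{"grip":0.6,"xyz":[0.12,0.024,0],"dr":[0,0,-1.574]},{"grip":0.6,"xyz":[0.13,0.024,0],"dr":[0,0,-1.574]},{"grip":0.6,"xyz":[0.13,0.024,0],"dr":[0,0,-1.574]}]' 40
python3 - <<'E'
from h import *
plan((*im2w(.002,-.2315,.15),93.1))
E
python3 -m jog '[{"grip":0.6,"xyz":[0,0,0],"dr":[0,0,-0.07]},{"grip":0.6,"xyz":[0,0,0],"dr":[0,0,-0.07]},{"grip":0.6,"xyz":[0,0,0],"dr":[0,0,-0.07]}]'
python3 - <<'E'
from h import *
plan((*im2w(.002,-.2315,.11),93.1),(*im2w(.002,-.2315,.082),93.1))
E
```

```text
time: 33.78
eef_pos: [0.6097, -0.2375, 0.2079]
tcp_rot: [0.71, 0.704, 0.0, 0.0]
contact_force: [-0.3, 0.2, 0.5]
opening: 0.4
t 33.78 p [ 0.6097 -0.2375  0.2079] hd 89.58 F [-0.3393  0.1558  0.4878] open 0.4
xyz [-0.0049, -0.0036, 0.0579] dr [0.0007, -0.0003, -0.0615] rows>= 2
time: 34.03
eef_pos: [0.6078, -0.238, 0.2079]
tcp_rot: [0.688, 0.726, -0.0, -0.0]
contact_force: [-0.1, 0.9, 0.7]
opening: 0.402
t 34.03 p [ 0.6078 -0.238   0.2079] hd 93.04 F [-0.131   0.9156  0.7461] open 0.402
xyz [-0.0042, -0.0018, 0.0979] dr [-0.0005, -0.0005, -0.001] rows>= 3
xyz [-0.0042, -0.0018, 0.1259] dr [-0.0005, -0.0005, -0.001] rows>= 4
```

```bash
python3 -m jog '[{"grip":0.6,"xyz":[-0.004,-0.002,0.03],"dr":[0,0,0]},{"grip":0.6,"xyz":[-0.004,-0.002,0.06],"dr":[0,0,0]},{"grip":0.6,"xyz":[-0.004,-0.002,0.085],"dr":[0,0,0]},{"grip":0.6,"xyz":[-0.004,-0.002,0.085],"dr":[0,0,0]},{"grip":0.6,"xyz":[-0.004,-0.002,0.105],"dr":[0,0,0]},{"grip":0.6,"xyz":[-0.004,-0.002,0.122],"dr":[0,0,0]},{"grip":0.6,"xyz":[-0.004,-0.002,0.122],"dr":[0,0,0]},{"grip":1,"xyz":[-0.004,-0.002,0.122],"dr":[0,0,0]},{"grip":1,"xyz":[-0.004,-0.002,0.122],"dr":[0,0,0]},{"grip":1,"xyz":[-0.004,-0.002,0.122],"dr":[0,0,0]},{"grip":1,"xyz":[-0.004,-0.002,0.122],"dr":[0,0,0]},{"grip":1,"xyz":[-0.004,-0.002,0.122],"dr":[0,0,0]}]'
python3 - <<'E'
from h import *
p=ctrl.get_state()["eef_pos"];print(w2im(p)*1000);plan((*(p+[*(.14*EY),0]),93.1))
a=ctrl.read_camera("side");crop("side",(305,155,415,265),5.5,"s27",a,1.6)
E
```

```text
time: 35.03
eef_pos: [0.6059, -0.2422, 0.088]
tcp_rot: [0.688, 0.726, 0.001, -0.0]
contact_force: [-0.4, 5.2, 1.4]
opening: 0.148
[   1.7502 -231.4257]
t 35.03 p [ 0.6059 -0.2422  0.088 ] hd 93.03 F [-0.3563  5.2181  1.4018] open 0.148
xyz [0.14, -0.0001, 0.0002] dr [0.0011, -0.0016, -0.0012] rows>= 4
```

View pics/s27.png

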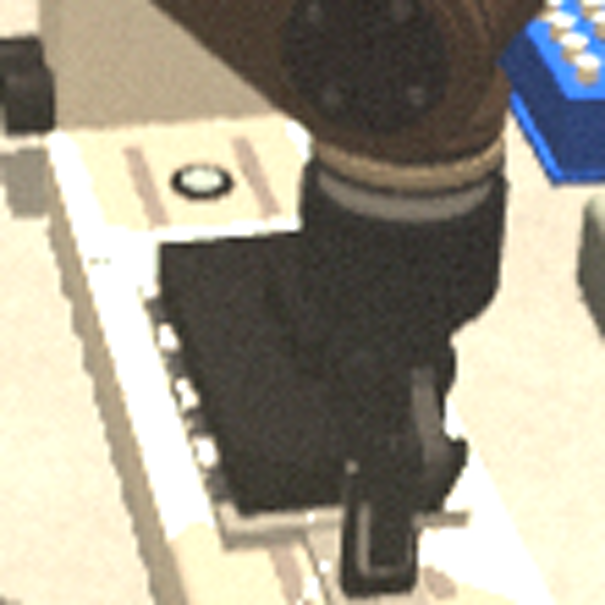

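```bash
python3 -m jog '[{"grip":1,"xyz":[0.005,0,0],"dr":[0,0,0]},{"grip":1,"xyz":[0.016,0,0],"dr":[0,0,0]},{"grip":1,"xyz":[0.03,0,0],"dr":[0,0,0]},{"grip":1,"xyz":[0.045,0,0],"dr":[0,0,0]},{"grip":1,"xyz":[0.06,0,0],"dr":[0,0,0]},{"grip":1,"xyz":[0.075,0,0],"dr":[0,0,0]},{"grip":1,"xyz":[0.09,0,0],"dr":[0,0,0]},{"grip":1,"xyz":[0.105,0,0],"dr":[0,0,0]},{"grip":1,"xyz":[0.118,0,0],"dr":[0,0,0]},{"grip":1,"xyz":[0.128,0,0],"dr":[0,0,0]},{"grip":1,"xyz":[0.134,0,0],"dr":[0,0,0]},{"grip":1,"xyz":[0.137,0,0],"dr":[0,0,0]}]'
python3 -m jog '[{"grip":1,"xyz":[0,0,0],"dr":[0,0,0]},{"grip":1,"xyz":[0,0,0],"dr":[0,0,0]},{"grip":1,"xyz":[0,0,0],"dr":[0,0,0]}]'
python3 - <<'E'
from h import *
plan();p=ctrl.get_state()["eef_pos"];print(w2im(p)*1000)
a=np.mean([ctrl.read_camera("side").astype(float) for _ in range(3)],0);crop("side",(305,145,405,235),7,"s28",a,1.2)
E
```

```text
time: 36.08
eef_pos: [0.5987, -0.1065, 0.0879]
tcp_rot: [0.688, 0.726, -0.0, 0.001]
contact_force: [-3.2, -4.0, 4.8]
opening: 0.151
time: 36.33
eef_pos: [0.5986, -0.1062, 0.0879]
tcp_rot: [0.688, 0.726, 0.001, 0.0]
contact_force: [-2.3, -0.0, 6.9]
opening: 0.151
t 36.33 p [ 0.5986 -0.1062  0.0879] hd 93.03 F [-2.3334 -0.0185  6.9359] open 0.151
[  1.8273 -95.1625]
```

View pics/s28.png

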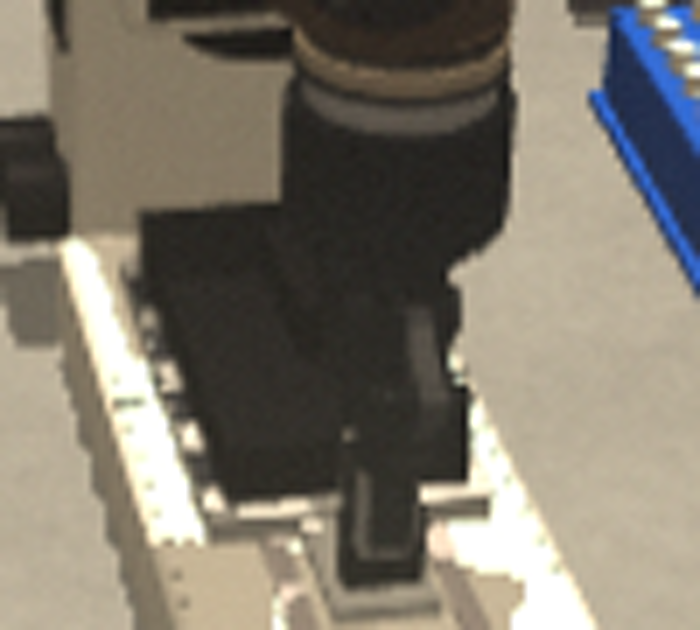

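```bash
python3 -m jog '[{"grip":1,"xyz":[0.002,0,0.0],"dr":[0,0,0]},{"grip":1,"xyz":[0.0037,0,0.0],"dr":[0,0,0]},{"grip":1,"xyz":[0.0037,0,0.0],"dr":[0,0,0]},{"grip":1,"xyz":[0.0037,0,0.0],"dr":[0,0,0]},{"grip":1,"xyz":[0.0037,0,0.0],"dr":[0,0,0]}]'
python3 - <<'E'
from h import *
plan();p=ctrl.get_state()["eef_pos"];print(w2im(p)*1000)
E
```

```text
time: 36.9
eef_pos: [0.5985, -0.1035, 0.0879]
tcp_rot: [0.688, 0.726, 0.0, 0.001]
contact_force: [-2.8, -3.0, 6.5]
opening: 0.147
t 36.9 p [ 0.5985 -0.1035  0.0879] hd 93.04 F [-2.8385 -3.025   6.4608] open 0.147
[  1.8261 -92.5036]
```

```bash
python3 -m jog '[{"grip":1,"xyz":[0.001,0,0.0],"dr":[0,0,0]},{"grip":1,"xyz":[0.001,0,0.0],"dr":[0,0,0]},{"grip":1,"xyz":[0.001,0,0.0],"dr":[0,0,0]}]'
python3 - <<'E'
from h import *
plan();p=ctrl.get_state()["eef_pos"];print(w2im(p)*1000)
a=np.mean([ctrl.read_camera("top").astype(float) for _ in range(4)],0);crop("top",(240,135,370,215),6,"t29",a,1.2)
E
```

```text
time: 37.15
eef_pos: [0.5984, -0.1027, 0.0879]
tcp_rot: [0.688, 0.726, -0.0, 0.001]
contact_force: [-3.4, -4.1, 6.7]
opening: 0.15
t 37.15 p [ 0.5984 -0.1027  0.0879] hd 93.05 F [-3.367  -4.0582  6.7143] open 0.15
[  1.8408 -91.7332]
```

View pics/t29.png

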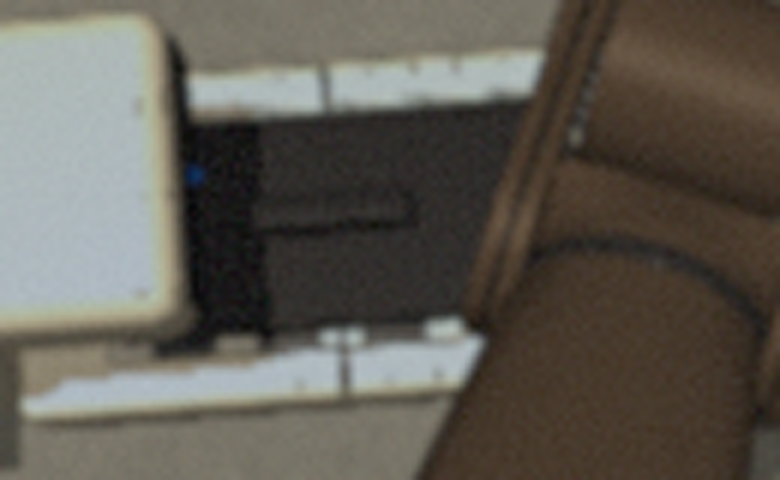

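```bash
python3 -m jog '[{"grip":1,"xyz":[-0.0005,0,0.0],"dr":[0,0,0]},{"grip":0.7,"xyz":[-0.0005,0,0.0],"dr":[0,0,0]},{"grip":0.6,"xyz":[-0.0005,0,0.0],"dr":[0,0,0]},{"grip":0.6,"xyz":[-0.0005,0,0.0],"dr":[0,0,0]},{"grip":0.6,"xyz":[-0.0005,0,-0.02],"dr":[0,0,0]},{"grip":0.6,"xyz":[-0.0005,0,-0.06],"dr":[0,0,0]},{"grip":0.6,"xyz":[-0.02,-0.02,-0.1],"dr":[0,0,0]},{"grip":0.6,"xyz":[-0.06,-0.05,-0.11],"dr":[0,0,0]},{"grip":0.6,"xyz":[-0.1,-0.08,-0.11],"dr":[0,0,0]},{"grip":0.6,"xyz":[-0.14,-0.11,-0.11],"dr":[0,0,0]},{"grip":0.6,"xyz":[-0.18,-0.13,-0.11],"dr":[0,0,0]},{"grip":0.6,"xyz":[-0.2,-0.13,-0.11],"dr":[0,0,0]}]'
python3 - <<'E'
from h import *
plan()
a=np.mean([ctrl.read_camera("top").astype(float) for _ in range(5)],0);np.save("pics/top_g.npy",a);crop("top",(240,135,370,215),6,"t30",a,1.2);crop("top",(120,125,480,295),2.2,"t30w",a)
b=np.mean([ctrl.read_camera("side").astype(float) for _ in range(5)],0);crop("side",(305,145,405,235),7,"s30",b,1.2)
E
```

```text
time: 38.35
eef_pos: [0.4798, -0.2991, 0.1962]
tcp_rot: [0.688, 0.726, 0.0, -0.0]
contact_force: [1.1, -0.3, -0.5]
opening: 0.4
t 38.35 p [ 0.4798 -0.2991  0.1962] hd 93.07 F [ 1.0525 -0.2501 -0.4744] open 0.4
```

View pics/t30.png

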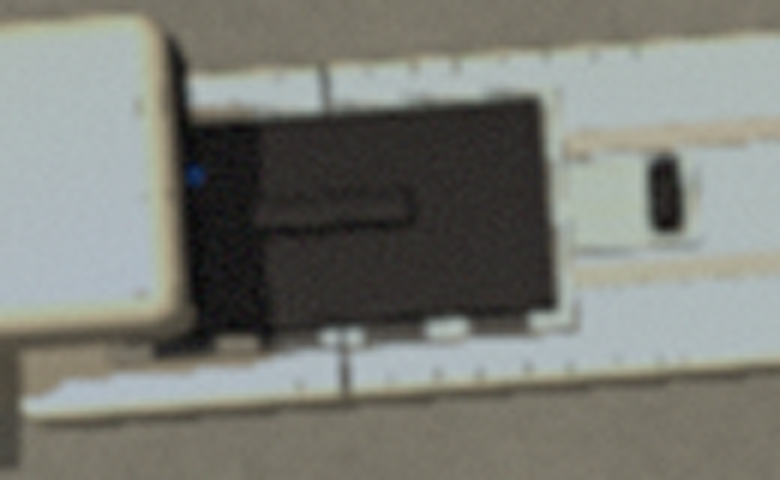

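View pics/t30w.png

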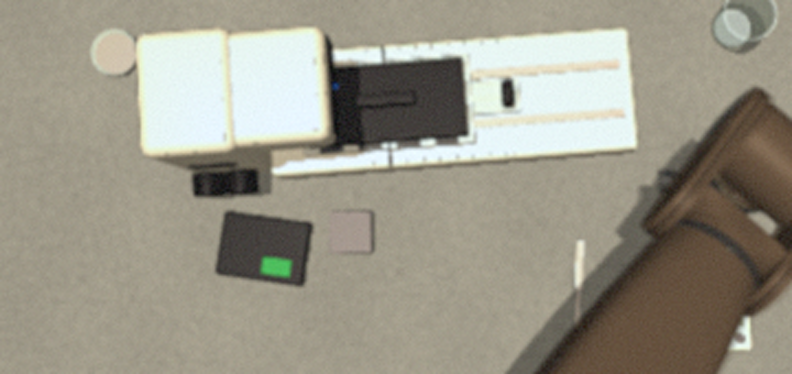

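View pics/s30.png

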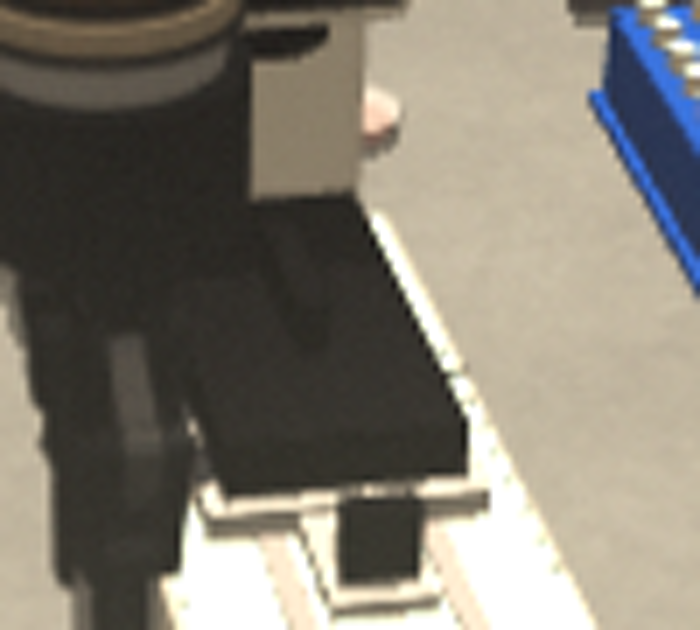

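Run:
```python
from h import *
for f in("top_avg","top_f","top_g"):
    a=np.load(f"pics/{f}.npy");box=(335,155,420,180) 
    p=proj("top",[im2w(0,{"top_avg":-.1093,"top_f":-.2315,"top_g":-.0917}[f],.095)])[0];x,y=int(p[0]),int(p[1]);box=(x-9,y-10,x+10,y+11)
    u=up(a,box).mean(2);w=np.clip(95-u,0,None);yy,xx=np.mgrid[:u.shape[0],:u.shape[1]];c=np.array([(w*xx).sum(),(w*yy).sum()])/w.sum()
    print(f,w2im(plane("top",[unup(c,box)],.098)[0])*1000)
a=np.load("pics/top_g.npy")
g=a.mean(2).astype(np.float32)
for x,z in((.0635,.06),(-.066,.06),(-.0505,.073),(.056,.073)):
    ys=np.arange(.035,.072,.001);q=proj("top",[im2w(x,y,z) for y in ys]).astype(np.float32);v=cv2.remap(g,q[:,:1].copy(),q[:,1:].copy(),cv2.INTER_CUBIC).ravel();w=np.clip(np.median(v)-8-v,0,None);print(x,(w*ys).sum()/w.sum()*1000, v.min(),np.median(v))
```

```text
top_avg [  -0.0961 -109.1677]
top_f [  -0.9827 -230.7201]
top_g [  0.068  -91.8599]
0.0635 52.48814489001504 102.208084 152.40533
-0.066 53.117992699198474 84.44594 152.42094
-0.0505 45.20622478437606 81.50278 100.508575
0.056 49.93723576527446 98.07344 137.63142
```

```bash
python3 -c "
from plant import ctrl
s=ctrl.get_state();print(s['time'],s['contact_force'],ctrl.sign_off())"
```

```text
the job is handed in; nothing more can be done
38.85 [-0.40061459 -0.33015017 -0.66015285] None
```

I finished the job and handed it in at 38.9 s of the 192 s allowed. I pulled the stage out to its loading stop and put all four slides in lanes 3 to 0. Each was pushed in until it met the back stop. I then set the light shield over them, slid the stage in, and let go.

**Last checks**
- **Stage out:** the grip stopped against the loading end at about 18 N.
- **Slides:** each push ended with 11 to 15 N of resistance, at stopping points that agreed to within about 2 mm. The top view taken before covering showed all four frosted ends under the clip bar. Slide C first touched the edge of its lane, about 2 mm off, so I lifted it slightly, shifted it and set it down again.
- **Shield:** two camera views put its top corners level, at 96–97 mm against the expected 98 mm. It made contact at exactly the predicted seat height. After the stage went in I checked only by looking, and part of the shield was then under the microscope head.
- **Imaging mark:** the arm's reading puts the stage at 139.7 mm for a target of 140 mm, and in the picture the pointer line meets the thick tick. The camera estimates were 138.9 and 139.5 mm.
- **Other items on the bench:** the hard drive, coverslip box and tweezers were where they started in the final picture. The arm partly hid the timer, and I did not check the oil bottle, beaker or dish.

**Disagreement:** in the direction away from the robot, camera and arm positions differed by about 3.5 mm. I placed the shield by measuring it against the stage with the camera. The side view differed by 1 to 2 mm, within the 3 mm of play.

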